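Draw down the laser guard with the pull-hook

TASK

The amber guard of the laser marking cell has been left up: take the wooden pull-hook from its forked rest, drop its hook into the red eye on the guard's rail and draw the guard steadily down, past its catch, until it is fully home on its stop with the interlock switch made. Be gentle: never load the cell or guard with more than 12 N, do not let the guard run or slam, and move it only with the hook, keeping the robot itself off the cell. Then unhook, leaving the guard home, and lay the pull-hook back in both forks of its rest, the same way round, with nothing else on the bench disturbed.

Things in the scene. Friction and masses are not known exactly. Their poses are not given: they have to be found in the camera images.
- eye (a point): Centre of the red eye: a fixed, level, eight-sided steel ring (hole upright) on the front of the guard's bottom rail. Hole 18 mm, bar 7 mm thick, 32 mm over all, top 3.5 mm above this point; centre 40 mm in front of the rail's face. Site x points square into the cell, y along the rail, z up. It goes straight down with the guard: 315 mm above the bench with the guard fully up.
- sash (a joint): Travel of the amber guard in m: 0 fully up, growing downwards. Starts from 0 to 0.04; spring-balanced, stays where left, needs about 0.5 to 4 N of pull. Home is a hard stop on the catch bracket, whose height is adjustable and not measured: home is anywhere from 0.138 to 0.163. From 13 to 5.5 mm before it a roller catch resists with up to 3 N more; then the guard must still be drawn to the stop.
- pole_grip (a point): Middle of the pull-hook's flat-sided ash shaft, 22 mm thick, 30 mm tall; hold it from here to 35 mm nearer the hook. Site x points to the hook, z up in the rest. Shaft from 190 mm behind to 68 mm ahead of this point, ferrule to 84 mm, then 7 mm rod: straight to 94 mm, up 34, 26 forward (the crook), down 26 (the tip). 0.22 kg. Under load it pitches up in the grip, less if held nearer the hook.
- pole_tip (a point): Lowest end of the hook's downturned tip (7 mm thick): in the pole_grip axes 120 mm forward and 4.5 mm up. It hangs 26 mm below the crook's underside, so with the crook resting on the eye it is 22.5 mm below the eye's centre. The rod's upright is 26 mm behind the tip, centre to centre.
- rest_seat (a point): Where pole_grip belongs in the rest: 75 mm above the bench, half-way between two grey forks 60 mm before and behind it (each 14 mm thick, slot 28 mm wide with its floor at 60 mm, mouth flared to 45 mm at 107 mm). Site x is the way the hook points, z up. The pull-hook starts within 12 mm of it along x. The rest is fixed, left or right of the cell (it swaps places with the tray).
- pole: The whole pull-hook; origin under pole_grip, on the shaft's underside (15 mm lower). Flat shaft sides face left and right.
- cell: The fixed laser marking cell, white and blue, 340 mm wide, 200 deep; origin at the centre of its footprint, x into the cell. Two uprights with a head beam, 530 mm high, frame the guard 45 mm behind the eye. Roof at 312 mm with the laser unit on it. Below the home guard the base's front, 130 mm high, is about 38 mm behind the eye, its buttons standing out up to 28 mm.
- cover: Bystander: finished black engine cover 220 x 85 x 40 mm, in a grey tray 300 x 130 x 35 mm; origin on its underside.
- tape: Bystander: yellow tape roll, 100 mm across, 48 high; origin at its underside.
- tape2: Bystander: clear tape roll, 100 mm across, 48 high; origin at its underside.
- flask: Bystander: steel flask, 68 mm across, 200 high; origin at its underside.
- spray: Bystander: spray can, 54 mm across, 170 high; origin at its underside.
- carton: Bystander: small closed carton 120 x 160 x 80 mm; origin at its underside.
- knife: Bystander: orange utility knife, 140 mm long, 14 high, in front of the cell; origin at its underside.
- jig: Bystander: drilled wooden block 90 x 150 x 30 mm, in front of the cell; origin at its underside.
- interlock (a joint): Travel in m of the interlock switch's red-tipped plunger on the catch bracket, left of the guard: 0 free, pushed in by the guard's tongue over the last 4 mm; about 0.004 with the guard fully home on its stop. The switch is made above 0.0025.
Mind the look-alikes: they are no part of the job. There is more than one size of the part that bears rest_seat; the job needs the larger.

How it is judged:
By the outcome, as a careful person would: the job done as asked, in the order asked, and still so for the second after the job is handed in, with the robot touching nothing.
It also fails if it takes over 72 s, if anything falls off the work surface, if the arm or the gripper's body presses on something with over 40 N, if the wrist force passes 120 N, or if a joint passes its speed limit or range.

ROBOT

A 6-joint arm with a two-finger parallel gripper is mounted at the origin on the work surface. World frame = base frame: x ahead of the robot, y to its left, z up, the work surface at z = 0. Lengths are in m, angles in rad, forces in N, time in s.
With the tool pointing down it reaches from about 0.4 to 0.825 m from the base axis. Payload 7 kg.
Tool frame: the origin (TCP) lies between the finger pads; the fingertips stand arm.nose_length ahead of it and the grasp point (between the pads) is the TCP (arm.nose_length is the distance from the TCP to the fingertips, in m); x points along the fingers, z is the direction in which the jaws open and shut, and the axes are right-handed (so a half turn about x gives the same grasp; the last joint's range is limited). The gripper opens to 88 mm and grips with 3 to 60 N. Pads are 19 mm wide; open, the fingers measure 130 mm over their backs; the gripper's body (78 mm by 193 mm) begins 47 mm behind the grasp point.
Start: joints at [-0.908, 0.359, 0.012, 0, -1.224, -0.288], TCP at [0.247, -0.628, 0.246] pointing down, gripper open.
Joint ranges: [-3.07, 3.07], [-1.43, 2.12], [-1.02, 1.25], [-3.03, 1.67], [-3.05, -0], [-3.03, 3.03]. Speed limits (rad/s): [2.39, 2.39, 3.01, 3.14, 3.14, 3.14].

INTERFACE

Orientations are given as [roll, pitch, yaw] about the fixed x, y, z axes, in that order (R = Rz(yaw) Ry(pitch) Rx(roll)).
In Python, from station import arm, viewer, spotter gives the robot as it stands.
- The arm moves only by the shell command python3 -m handwheel 'ROWS' [FORCE]. ROWS is a JSON object of lists of equal length, an entry for each row: "gripper": the gripper command: -1 is shut, 1 is fully open, values between are in proportion; "travel": the shift along the world's x, y, z each as a share of 500 mm, from -1 to 1, a list of three; "spin": the turn about the world's z as a share of 45 degrees, from -1 to 1. A call has 1 to 20 rows; each row is the pose to reach, as a shift and turn from the pose commanded when the call began; what a row does not reach only later rows make up. A row lasts 1/10 s, in which the tool goes at most 50 mm and 8.59 degrees, less where a joint would pass 70% of its speed; a pose out of reach is approached as far as the arm can. A call with a number of a shift or a turn outside -1 to 1 is refused whole. A call with a gripper value outside its range is refused whole. The fingers move at their own pace and stop on an object; FORCE is the grip in N (left out, the last holds). Time passes only in rows, so rows that repeat a pose let the fingers close. It gives the time, the measured TCP pose, the force and the opening at its end, in the units of the state.
- arm.get_state(): the state, without advancing time (a new reading comes with each control period).
- viewer.grab_frame(name): name is "scene" or "side" or "wrist"; returns a dict with "pixels" (480x640x3 uint8, blue, green, red), "fx", "fy", "cx", "cy" (pixels), "k1" (the pictures are not rectified: a ray, as slopes to the right and down, at radius r is drawn at 1 + k1 r^2 times it, then the intrinsics apply), "eye" and "attitude" of the camera in the world. Camera axes: x right, y down, z forward; pixel columns grow to the right and rows downward; lengths in m; the calibration is good to about 2 mm. A picture is of the moment at which its call begins. There is no depth.
- arm.job_done(): hands the job in, once; it reports no verdict.
Trained networks look in the newest picture that a camera, given by its name, has taken for a name from the list of things; names that differ only in an ending like _2 or _b are one class to them, and where a whole thing is asked for, a point or a joint stands for the part that bears it (a point fixed in the world has none). Each returns a list of dicts, best first, with "conf" (0 to 1); they miss things now and then, are a little off and sometimes report something else, mostly with a low value. They report only what shows in the picture. A call takes as long as a camera call. They do not tell look-alikes from the thing itself.
- spotter.spot_in(camera, label): "rect" ([left, top, right, bottom] in pixels, round what is visible of it).
- spotter.tip_of(camera, label): "at" ([column, row] in pixels: a listed point, or the origin of a listed thing).
The state is a dict: "t": time; "q": joint angles; "qd": joint speeds; "joint_efforts": joint torques, N m; "eef_pos": TCP position; "ee_rot": TCP orientation; "force": force on the tool from outside, world axes, zero at the start; "moment": the same for the moment, N m; "width": finger opening in m.
Only numpy, scipy, OpenCV 4.12 (cv2) and the standard library are available. Lean on these libraries where they do the work, as an engineer would, in place of code of your own. Each camera call takes 0.05 s, during which the arm holds its last target.

## Working session

There is one attempt and no reset: what is moved stays moved. The work goes in short steps, Python scripts to look and compute and a shell command to move; the robot and the scene stay as the last step left them, time stands still between calls to the robot, and variables do not carry over. Pictures are saved under pics/ and viewed, and the job is handed in when it is done.

```bash
ls; mkdir -p pics; python3 - <<'E'
from station import arm, viewer, spotter
import cv2
s=arm.get_state(); print(s, arm.nose_length)
for n in ("scene","side","wrist"):
    f=viewer.grab_frame(n); cv2.imwrite(f"pics/{n}0.png",f["pixels"]); print(n,{k:v for k,v in f.items() if k!="pixels"})
    for l in ["eye","pole_grip","pole_tip","rest_seat","cell","knife","jig","interlock"]:
        try: print(n,l,spotter.tip_of(n,l)[:3], [ (d['rect'],d['conf']) for d in spotter.spot_in(n,l)[:3]])
        except Exception as e: print(n,l,e)
E
```

```text
pics
{'t': 0.0, 'q': array([-9.07923801e-01,  3.59388645e-01,  1.10525792e-02, -3.45692210e-04,
       -1.22405784e+00, -2.88098417e-01]), 'qd': array([-5.27497487e-05,  9.43727643e-04, -2.49638340e-04,  3.61048890e-05,
       -1.66459746e-03, -1.22628346e-03]), 'joint_efforts': array([-1.07551332e-03, -5.82717419e+01,  2.93057352e+01,  6.99748412e+00,
        6.76450931e-03, -1.60525137e-04]), 'eef_pos': array([ 0.24690607, -0.62774095,  0.24461957]), 'ee_rot': array([0.08744822, 1.56916602, 2.03290092]), 'force': array([ 0.40927039,  0.36071865, -1.12389516]), 'moment': array([0.04037303, 0.02134442, 0.012003  ]), 'width': 0.0879671612741119} 0.019
scene {'fx': 536.325182672802, 'fy': 536.325182672802, 'cx': 322.91257300496693, 'cy': 237.93899226337976, 'k1': -0.16064219278782677, 'eye': array([0.50019247, 1.2861699 , 1.23489194]), 'attitude': array([-2.26467879, -0.00959262, -3.12384413])}
scene eye [{'at': [282.9, 221.2], 'conf': 0.7}] [([259.8, 142.4, 294.8, 254.1], 0.87), ([316.4, 396.2, 367.4, 472.0], 0.34), ([348.1, 172.9, 375.2, 195.5], 0.32)]
scene pole_grip [{'at': [317.9,
[... 1934 characters left out ...]
 [394.0, 198.5], 'conf': 0.52}] [([358.0, 239.1, 387.4, 276.5], 0.6)]
side interlock it knows: carton, cell, cover, eye, flask, jig, knife, pole, pole_grip, pole_tip, rest_seat, spray, tape
wrist {'fx': 350.3734186120486, 'fy': 350.3734186120486, 'cx': 319.130213897412, 'cy': 236.0538255093588, 'k1': -0.06568430304052084, 'eye': array([ 0.18107989, -0.65426764,  0.38551039]), 'attitude': array([2.87294782e+00, 6.76916887e-04, 1.94570754e+00])}
wrist eye [] []
wrist pole_grip [] []
wrist pole_tip [] []
wrist rest_seat [] []
wrist cell [] []
wrist knife [] []
wrist jig [] []
wrist interlock it knows: carton, cell, cover, eye, flask, jig, knife, pole, pole_grip, pole_tip, rest_seat, spray, tape
```

View pics/scene0.png

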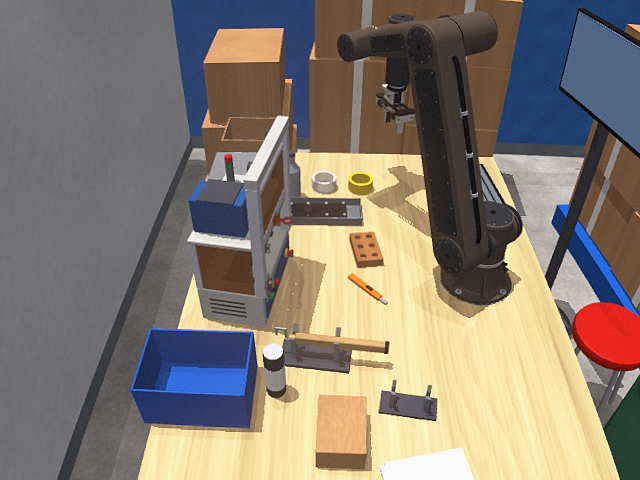

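View pics/side0.png

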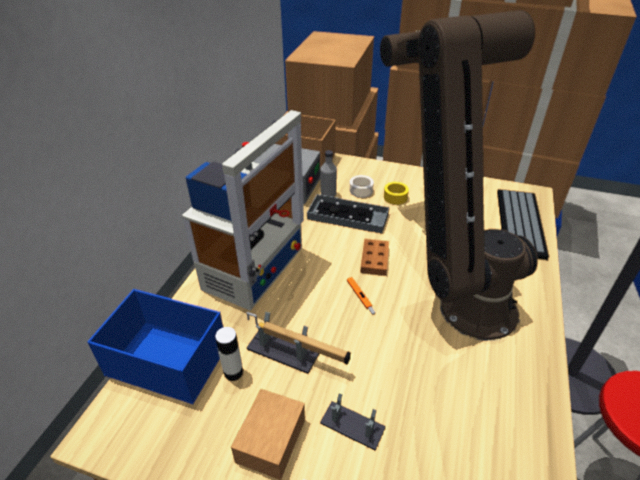

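View pics/wrist0.png

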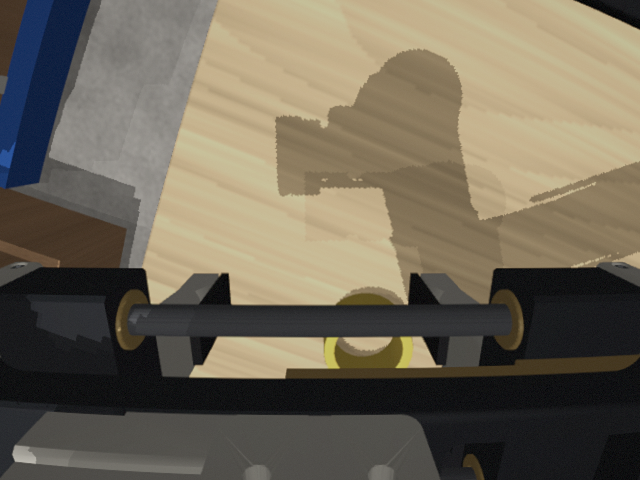

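The scene picture shows the pull-hook lying in its rest at (315,345) with the crook at (280,331). A smaller empty rest is at (409,400), and the red eye is at (283,220) on the guard rail. The jig (366,250) and knife (368,288) are in front of the cell, and the flask/spray is at (275,370).

Look-alikes:
- **Rest:** large with the pole (315,345), or small and empty (409,400). I choose the large one.
- **Eye:** red ring (283,220), or the red buttons (290,253) and the red lamp (228,160). I choose the ring on the rail.

Next I triangulate these points.

```bash
cat > h.py <<'E'
import numpy as np, cv2
from scipy.spatial.transform import Rotation as R
from scipy.optimize import least_squares
def cam(f): return dict(K=np.array([[f["fx"],0,f["cx"]],[0,f["fy"],f["cy"]],[0,0,1]]),d=np.array([f["k1"],0,0,0,0.]),e=np.array(f["eye"]),R=R.from_euler("xyz",f["attitude"]).as_matrix())
def proj(c,P):
    P=np.atleast_2d(P).astype(float); Rt=c["R"].T
    return cv2.projectPoints(P,cv2.Rodrigues(Rt)[0],-Rt@c["e"],c["K"],c["d"])[0][:,0]
def ray(c,uv):
    n=cv2.undistortPoints(np.array([[uv]],float),c["K"],c["d"])[0,0]
    v=c["R"]@np.array([n[0],n[1],1]); return c["e"],v/np.linalg.norm(v)
def onz(c,uv,z):
    e,v=ray(c,uv); return e+v*(z-e[2])/v[2]
def tri(obs):
    A=np.zeros((3,3));b=np.zeros(3)
    for c,uv in obs:
        e,v=ray(c,uv);M=np.eye(3)-np.outer(v,v);A+=M;b+=M@e
    X=np.linalg.solve(A,b)
    return X,[np.round(proj(c,X)[0]-uv,1) for c,uv in obs]
E
python3 - <<'E'
from h import *
from station import viewer
S=viewer.grab_frame("scene");D=viewer.grab_frame("side");s=cam(S);d=cam(D)
np.set_printoptions(precision=4,suppress=True)
for n,a,b in [("eye",[282.9,221.2],[282.5,211.2]),("grip",[317.9,343.4],[285.6,332.7]),("tip",[274.9,330.8],[245.4,323.8]),("seat",[314.3,340.5],[279.5,335.3])]:
    print(n,*tri([(s,a),(d,b)]))
print("grip@75",onz(s,[317.9,343.4],.075),onz(d,[285.6,332.7],.075))
print("tip",onz(s,[274.9,330.8],.0795),onz(d,[245.4,323.8],.0795))
print("cell",onz(s,[252,285.7],0),onz(d,[252,269.1],0))
print("knife,jig",onz(s,[364.3,285],0),onz(d,[359.9,294.3],0),onz(s,[368.7,251.8],0),onz(d,[374.2,258.2],0))
def crop(F,x0,y0,x1,y1,k,n): cv2.imwrite(n,cv2.resize(F["pixels"][y0:y1,x0:x1],None,fx=k,fy=k,interpolation=cv2.INTER_CUBIC))
crop(S,255,310,405,410,5,"pics/s_rest.png");crop(D,230,295,380,385,5,"pics/d_rest.png")
crop(S,180,110,320,330,2.7,"pics/s_cell.png");crop(D,180,100,320,320,2.7,"pics/d_cell.png")
a=cv2.imread("pics/s_cell.png");b=cv2.imread("pics/d_cell.png");cv2.imwrite("pics/cell.png",np.hstack([a,b]))
E
```

```text
eye [0.6307 0.0445 0.2676] [array([-0.1, -1.2]), array([-0.1,  1.1])]
grip [0.521  0.3265 0.0611] [array([-0.4, -2.2]), array([-0.1,  2.2])]
tip [0.6343 0.3407 0.1013] [array([1. , 4.1]), array([-0. , -4.2])]
seat [0.5288 0.3481 0.0864] [array([0.2, 0.9]), array([ 0. , -0.9])]
grip@75 [0.5195 0.3455 0.075 ] [0.5188 0.3292 0.075 ]
tip [0.6409 0.3076 0.0795] [0.6378 0.3385 0.0795]
cell [0.7414 0.0518 0.    ] [0.7559 0.0538 0.    ]
knife,jig [0.3753 0.0381 0.    ] [0.3716 0.0532 0.    ] [ 0.3531 -0.1272  0.    ] [ 0.3672 -0.1311  0.    ]
```

View pics/s_rest.png

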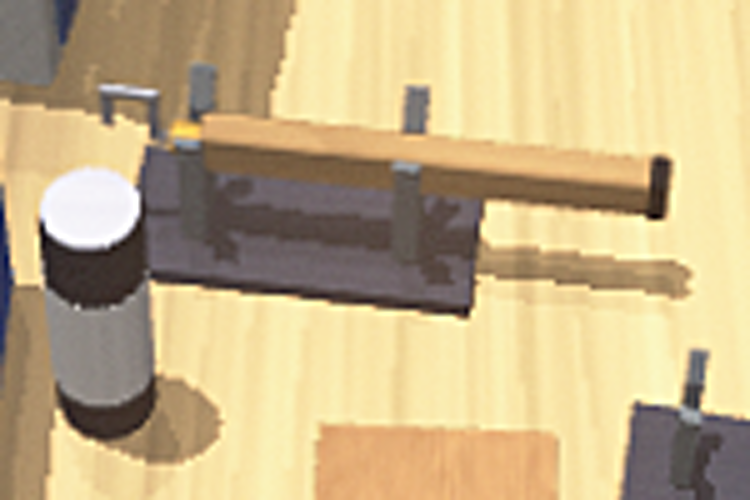

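View pics/d_rest.png

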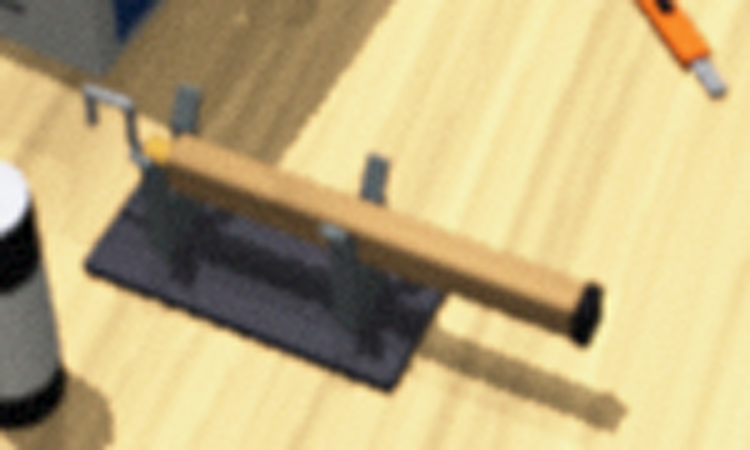

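View pics/cell.png

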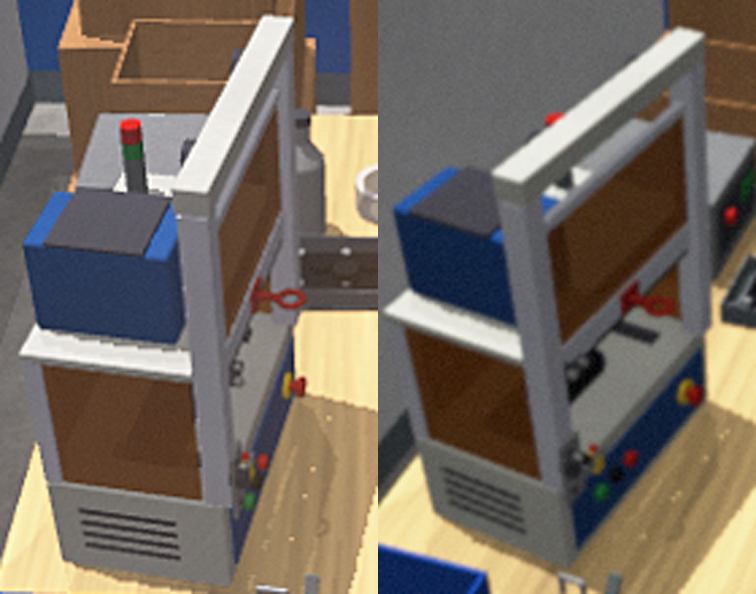

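```bash
python3 - <<'E'
from h import *
from station import viewer,arm
np.set_printoptions(precision=4,suppress=True)
st=arm.get_state(); print(R.from_euler("xyz",st["ee_rot"]).as_matrix(),st["t"])
S=viewer.grab_frame("scene");D=viewer.grab_frame("side");s=cam(S);d=cam(D)
def p(c,xy,o,k=5): return [o[0]+(xy[0]-2)/k,o[1]+(xy[1]-2)/k]
so=(255,310);do=(230,295)
# shaft top centerline
for nm,c,o,a,b in [("scene",s,so,(655,164),(203,122)),("side",d,do,(590,292),(172,145))]:
    A=onz(c,p(c,a,o),.09);B=onz(c,p(c,b,o),.09);print(nm,"butt",A,"front",B,"len",np.linalg.norm(A-B),"yaw",np.degrees(np.arctan2(*(B-A)[1::-1])))
print(tri([(s,[286.7,220]),(d,[283.7,212.2])]))
E
```

```text
[[ 0.     -0.9306 -0.3661]
 [ 0.     -0.3661  0.9306]
 [-1.     -0.      0.    ]] 2.35
scene butt [0.3348 0.3503 0.09  ] front [0.5827 0.3263 0.09  ] len 0.24902802412872815 yaw -5.530542929838811
side butt [0.3325 0.3519 0.09  ] front [0.5834 0.3291 0.09  ] len 0.25193193080372134 yaw -5.193041553112473
(array([0.6174, 0.0649, 0.2847]), [array([-0. , -0.3]), array([-0. ,  0.2])])
```

```bash
python3 -m handwheel '{"gripper":[0.2,0.2,0.2,0.2,0.2,0.2,0.2,0.2,0.2,0.2,0.2,0.2,0.2],"travel":[[0.03,0.08,0.02],[0.06,0.17,0.04],[0.09,0.26,0.06],[0.12,0.35,0.08],[0.15,0.44,0.1],[0.18,0.53,0.11],[0.21,0.62,0.11],[0.24,0.71,0.11],[0.27,0.80,0.11],[0.3,0.88,0.11],[0.33,0.95,0.11],[0.33,1,0.11],[0.33,1,0.11]],"spin":[-0.05,-0.1,-0.15,-0.2,-0.25,-0.3,-0.35,-0.4,-0.45,-0.5,-0.55,-0.6,-0.6]}'
```

```text
t: 3.75
eef_pos: [0.4124, -0.1258, 0.3009]
ee_rot: [-0.947, 1.57, 0.53]
force: [-0.2, -0.0, -0.3]
width: 0.0528
```

```bash
python3 -m handwheel '{"gripper":[0.2,0.2,0.2,0.2,0.2,0.2,0.2,0.2,0.2,0.2,0.2,0.2],"travel":[[0,0.08,0],[0,0.17,0],[0,0.26,0],[0,0.35,0],[0,0.44,0],[0,0.53,0],[0,0.62,0],[0.01,0.71,0],[0.02,0.80,0],[0.03,0.86,0],[0.04,0.92,0],[0.04,0.92,0]],"spin":[0,0,0,0,0,0,0,0,0,0,0,0]}'; python3 - <<'E'
from h import *
from station import viewer,arm,spotter
np.set_printoptions(precision=4,suppress=True)
W=viewer.grab_frame("wrist");cv2.imwrite("pics/w1.png",W["pixels"]);w=cam(W)
np.save("w1.npy",W,allow_pickle=True)
for l in ["pole_grip","pole_tip","rest_seat"]:
    z=.075 if l!="pole_tip" else .0795
    for r in spotter.tip_of("wrist",l)[:2]: print(l,r,onz(w,r["at"],z))
print(arm.get_state()["eef_pos"])
E
```

```text
t: 4.95
eef_pos: [0.4328, 0.3343, 0.2995]
ee_rot: [2.836, 1.57, -1.971]
force: [-0.4, -0.2, 0.2]
width: 0.0524
pole_grip {'at': [328.0, 280.6], 'conf': 0.73} [0.5145 0.3361 0.075 ]
pole_tip {'at': [323.0, 379.5], 'conf': 0.81} [0.6415 0.3189 0.0795]
rest_seat {'at': [462.5, 42.1], 'conf': 0.88} [0.2821 0.4869 0.075 ]
rest_seat {'at': [328.3, 291.2], 'conf': 0.85} [0.5274 0.3353 0.075 ]
[0.4322 0.3309 0.3006]
```

View pics/w1.png

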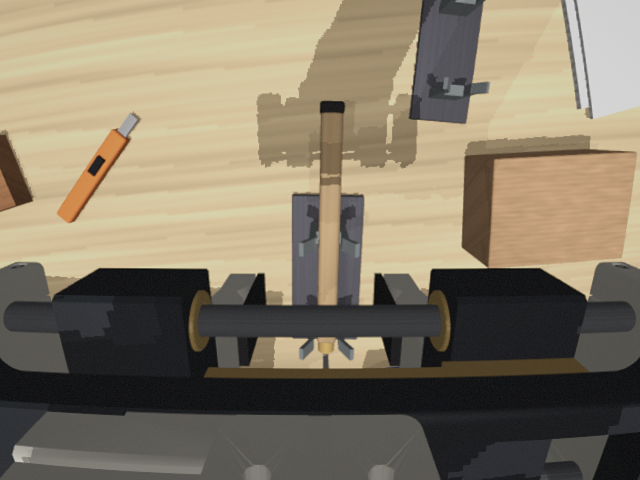

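The wrist picture shows the pole along column about 325–332: butt at row 102, front fork and ferrule at row about 350. The rear fork is at row about 243, and the carton, small rest and knife stand clear of it.

```bash
python3 - <<'E'
from h import *
W=np.load("w1.npy",allow_pickle=True).item();w=cam(W)
im=W["pixels"][90:370,270:390]; cv2.imwrite("pics/w1c.png",cv2.rotate(cv2.resize(im,None,fx=2.8,fy=2.8,interpolation=cv2.INTER_CUBIC),cv2.ROTATE_90_COUNTERCLOCKWISE))
print(onz(w,[332,101.5],.09), onz(w,[326,341],.09),onz(w,[326,353],.083))
E
```

```text
[0.32794918 0.35605678 0.09      ] [0.58173151 0.32765051 0.09      ] [0.60217382 0.32595469 0.083     ]
```

View pics/w1c.png

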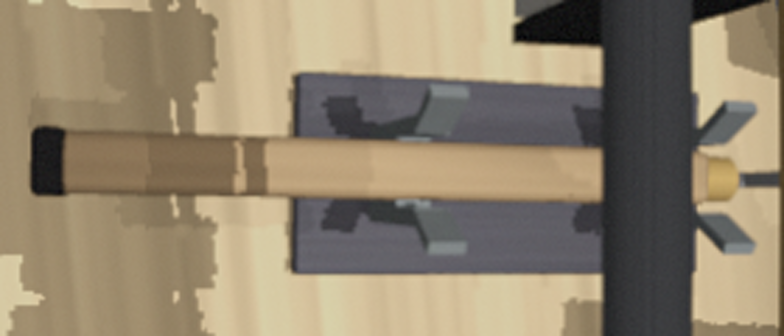

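```bash
python3 - <<'E'
from h import *
W=np.load("w1.npy",allow_pickle=True).item();w=cam(W)
g=lambda rx,ry:[270+(336-ry)/2.8,90+rx/2.8]
for n,pts in [("rear",[(447,248),(449,89)]),("front",[(738,248),(741,107)])]:
    print(n,*[onz(w,g(*p),.107) for p in pts])
# project model at candidate
for yaw in (-5.5,-6.2):
  a=np.radians(yaw);u=np.array([np.cos(a),np.sin(a)])
  for d,z in [(-.19,.09),(.068,.09),(.084,.083)]:
    P=np.r_[np.array([.516,.335])+d*u,z];print(yaw,d,proj(w,P))
E
```

```text
rear [0.46565494 0.31314451 0.107     ] [0.4717049  0.36938266 0.107     ]
front [0.58426747 0.30016002 0.107     ] [0.59081202 0.35491693 0.107     ]
-5.5 -0.19 [[328.89710343 100.60743563]]
-5.5 0.068 [[326.8810866  342.43581394]]
-5.5 0.084 [[326.65352996 351.05243056]]
-6.2 -0.19 [[331.35645743 100.63073982]]
-6.2 0.068 [[326.15028312 342.4307671 ]]
-6.2 0.084 [[325.77609589 351.04642021]]
```

```bash
python3 -m handwheel '{"gripper":[0.2,0.2,0.2,0.2,0.2,0.2,0.2,0.2,0.2,0.2,0.2],"travel":[[0.07,0,-0.02],[0.14,0,-0.06],[0.2,0,-0.1],[0.23,0,-0.15],[0.23,0,-0.22],[0.23,0,-0.29],[0.23,0,-0.35],[0.23,0,-0.4],[0.23,0,-0.43],[0.23,0,-0.45],[0.23,0,-0.45]],"spin":[-0.01,-0.02,-0.02,-0.02,-0.02,-0.02,-0.02,-0.02,-0.02,-0.02,-0.02]}'; python3 - <<'E'
from h import *
from station import viewer,arm
D=viewer.grab_frame("side");S=viewer.grab_frame("scene")
c=lambda F,x0,y0,x1,y1:cv2.resize(F["pixels"][y0:y1,x0:x1],None,fx=3,fy=3,interpolation=cv2.INTER_CUBIC)
cv2.imwrite("pics/g1.png",np.hstack([c(S,255,240,385,390),c(D,220,240,350,390)]))
st=arm.get_state();print(st["eef_pos"],st["force"],np.degrees(np.arctan2(*R.from_euler("xyz",st["ee_rot"]).as_matrix()[1::-1,2])))
E
```

```text
t: 6.25
eef_pos: [0.5467, 0.3307, 0.0748]
ee_rot: [2.455, 1.569, -2.37]
force: [0.3, -0.1, -0.3]
width: 0.0528
[0.54759764 0.33176364 0.07655394] [ 0.4501951   0.68585    -0.18673942] 83.5634698585429
```

View pics/g1.png

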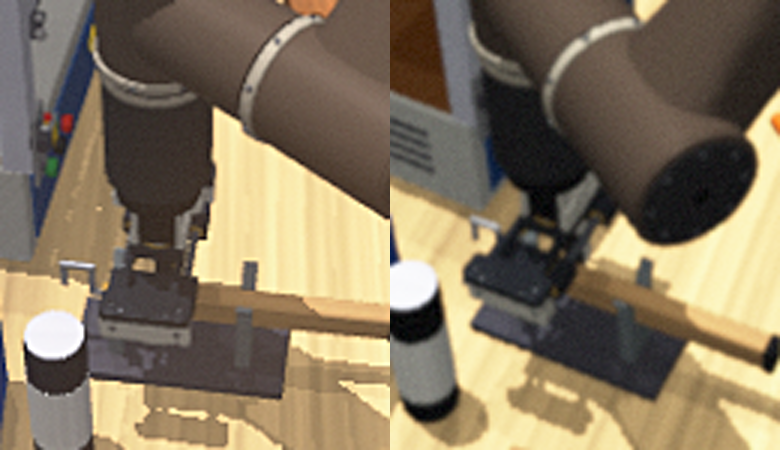

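The gripper straddles the shaft between the forks with no contact force, so I close and lift.

```bash
python3 -m handwheel '{"gripper":[-0.6,-0.8,-1,-1,-1,-1],"travel":[[0,0,0],[0,0,0],[0,0,0],[0,0,0],[0,0,0],[0,0,0]],"spin":[0,0,0,0,0,0]}' 50 && python3 -m handwheel '{"gripper":[-1,-1,-1,-1,-1,-1,-1,-1,-1],"travel":[[0,0,0.02],[0,0,0.05],[0,0,0.1],[0,0,0.17],[0,0,0.25],[0,0,0.34],[0,0,0.43],[0,0,0.5],[0,0,0.5]],"spin":[0,0,0,0,0,0,0,0,0]}'
python3 - <<'E'
from h import *
from station import viewer,arm,spotter
np.set_printoptions(precision=4,suppress=True)
D=viewer.grab_frame("side");S=viewer.grab_frame("scene");s=cam(S);d=cam(D)
cv2.imwrite("pics/s2.png",S["pixels"])
c=lambda F,x0,y0,x1,y1:cv2.resize(F["pixels"][y0:y1,x0:x1],None,fx=3,fy=3,interpolation=cv2.INTER_CUBIC)
cv2.imwrite("pics/g2.png",np.hstack([c(S,220,160,350,330),c(D,200,160,330,330)]))
print(spotter.tip_of("scene","eye"),spotter.tip_of("side","eye"),spotter.tip_of("scene","pole_tip"),spotter.tip_of("side","pole_tip"))
E
```

```text
t: 6.95
eef_pos: [0.5471, 0.3319, 0.0758]
ee_rot: [-1.053, 1.571, 0.406]
force: [-1.0, -0.2, 2.5]
width: 0.0217
t: 7.85
eef_pos: [0.5487, 0.3327, 0.3325]
ee_rot: [-0.798, 1.561, 0.661]
force: [-0.1, 0.3, -3.0]
width: 0.0216
[{'at': [286.2, 218.7], 'conf': 0.71}] [{'at': [339.3, 212.5], 'conf': 0.73}] [{'at': [268.3, 268.0], 'conf': 0.82}] [{'at': [235.1, 251.4], 'conf': 0.9}, {'at': [393.1, 198.7], 'conf': 0.47}]
```

View pics/g2.png

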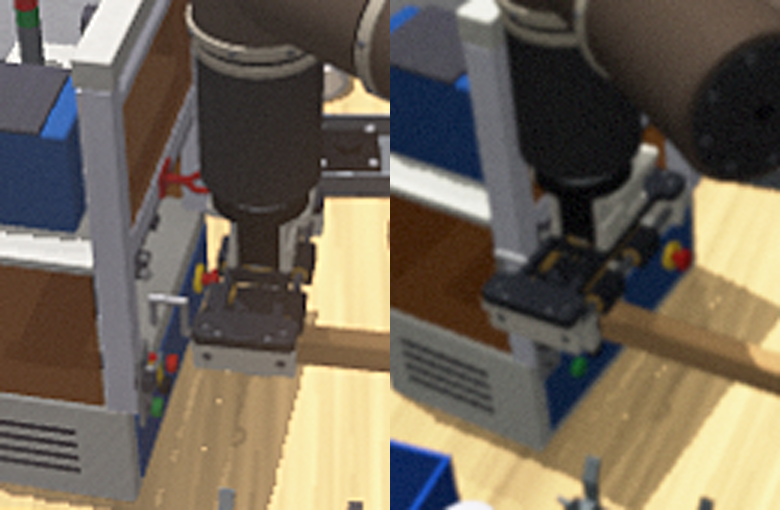

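The pole is held level and clear of the rest, crook at scene (275,262). Now I measure the eye and the cell yaw precisely from the first pictures.

```bash
python3 - <<'E'
from h import *
a=cv2.imread("pics/scene0.png");b=cv2.imread("pics/side0.png")
c=lambda F,x0,y0,x1,y1,k:cv2.resize(F[y0:y1,x0:x1],None,fx=k,fy=k,interpolation=cv2.INTER_CUBIC)
cv2.imwrite("pics/eyez.png",np.vstack([c(a,260,205,310,235,14)[:, :], c(b,255,195,305,222,14)]))
E
```

```text
(no output)
```

View pics/eyez.png

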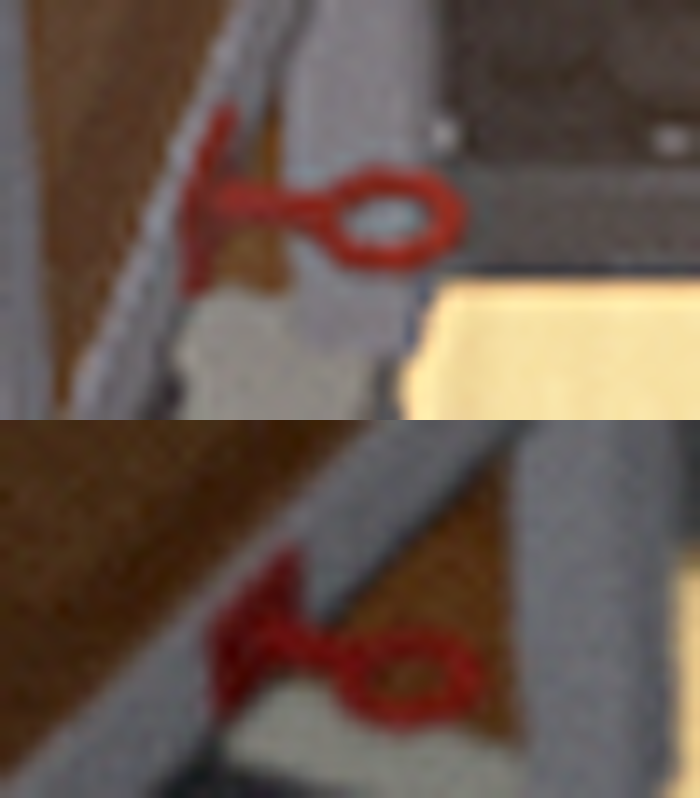

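```bash
python3 - <<'E'
from h import *
a=cv2.imread("pics/scene0.png");b=cv2.imread("pics/side0.png")
c=lambda F,x0,y0,x1,y1,k:cv2.resize(F[y0:y1,x0:x1],None,fx=k,fy=k,interpolation=cv2.INTER_CUBIC)
cv2.imwrite("pics/beam.png",np.hstack([c(a,240,110,300,190,6), c(b,220,105,310,185,4.8)[:,:] if 0 else c(b,225,105,305,185,5)[:400].copy() if 0 else cv2.copyMakeBorder(c(b,225,105,305,185,5),0,80,0,0,0)]))
E
```

```text
(no output)
```

View pics/beam.png

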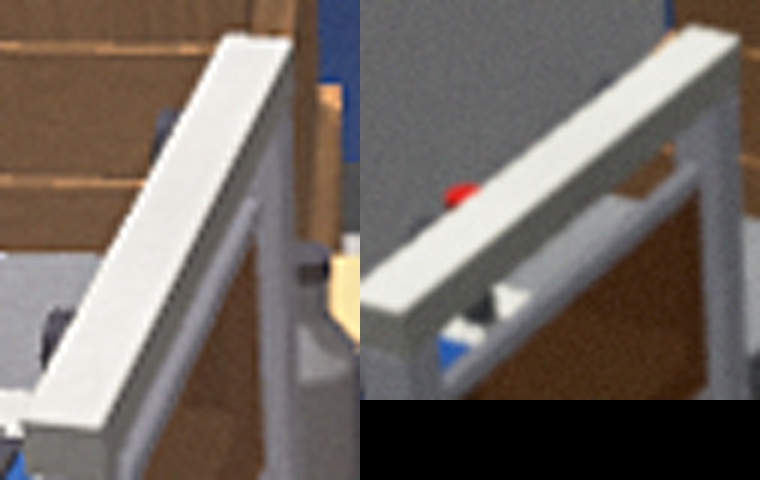

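```bash
python3 - <<'E'
from h import *
from station import viewer
np.set_printoptions(precision=4,suppress=True)
s=cam(viewer.grab_frame("scene"));d=cam(viewer.grab_frame("side"))
print(tri([(s,[287.5,220.1]),(d,[283.7,213.0])]))
for z in (.26,.27,.28,.29,.3,.31): print(z,onz(s,[287.5,220.1],z),onz(d,[283.7,213],z))
n1,f1=onz(s,[256.25,180.9],.53),onz(s,[288.25,115.9],.53)
n2,f2=onz(d,[233.6,167],.53),onz(d,[300.2,112.2],.53)
for n,f in ((n1,f1),(n2,f2)): v=n-f;print(n,f,np.linalg.norm(v),"cell yaw",np.degrees(np.arctan2(-v[0],v[1])))
n=onz(s,[244.1,180.1],.53);print(n,(n1+f1)/2,(n2+f2)/2)
E
```

```text
(array([0.6144, 0.0715, 0.2884]), [array([0. , 0.1]), array([ 0. , -0.1])])
0.26 [0.6179 0.0347 0.26  ] [0.6297 0.0372 0.26  ]
0.27 [0.6167 0.0476 0.27  ] [0.6243 0.0494 0.27  ]
0.28 [0.6155 0.0604 0.28  ] [0.6189 0.0616 0.28  ]
0.29 [0.6143 0.0732 0.29  ] [0.6135 0.0738 0.29  ]
0.3 [0.6131 0.0861 0.3   ] [0.6081 0.086  0.3   ]
0.31 [0.6119 0.0989 0.31  ] [0.6026 0.0982 0.31  ]
[0.6697 0.2327 0.53  ] [ 0.6173 -0.1042  0.53  ] 0.34094497036397287 cell yaw -8.838677881427861
[0.667  0.2319 0.53  ] [ 0.6175 -0.1009  0.53  ] 0.3364958950211855 cell yaw -8.453167763417541
[0.699 0.23  0.53 ] [0.6435 0.0642 0.53  ] [0.6422 0.0655 0.53  ]
```

Eye ≈ (0.6145, 0.0705, 0.288), so the guard starts at about 0.027. Cell yaw is about -8.6° and the beam length comes out at 0.34 ✓. I traverse with the hook drawn back from the cell.

```bash
python3 -m handwheel '{"gripper":[-1,-1,-1,-1,-1,-1,-1,-1,-1,-1,-1,-1],"travel":[[-0.05,0,0],[-0.09,-0.03,0],[-0.1,-0.08,0],[-0.1,-0.14,0],[-0.1,-0.2,0],[-0.1,-0.26,0],[-0.1,-0.32,0],[-0.1,-0.38,0],[-0.1,-0.44,0],[-0.1,-0.48,0],[-0.1,-0.5,0],[-0.1,-0.5,0]],"spin":[-0.02,-0.04,-0.05,-0.05,-0.05,-0.05,-0.05,-0.05,-0.05,-0.05,-0.05,-0.05]}'
cat > look.py <<'E'
from h import *
from station import viewer,arm,spotter
import sys
np.set_printoptions(precision=4,suppress=True)
def look(name,sb,db,k):
    st=arm.get_state();M=R.from_euler("xyz",st["ee_rot"]).as_matrix()
    S=viewer.grab_frame("scene");D=viewer.grab_frame("side");s=cam(S);d=cam(D)
    print("t",round(st["t"],2),"tcp",st["eef_pos"],"F",st["force"],"M",st["moment"],"yaw",round(np.degrees(np.arctan2(M[1,2],M[0,2]))-90,2),"down",M[:,0],"w",round(st["width"],4))
    c=lambda F,b:cv2.resize(F["pixels"][b[1]:b[3],b[0]:b[2]],None,fx=k,fy=k,interpolation=cv2.INTER_CUBIC)
    A,B=c(S,sb),c(D,db)
    if A.shape[0]==B.shape[0]: cv2.imwrite(f"pics/{name}.png",np.hstack([A,B]))
    else: print("shape")
    return st,S,D,s,d
E
python3 - <<'E'
from look import *
st,S,D,s,d=look("e1",(240,170,320,260),(230,160,310,250),4.8)
a=np.radians(-8.65);u=np.array([np.cos(a),np.sin(a),0])
tip=st["eef_pos"]+.089*u+[0,0,.0045];print("tip pred",tip,proj(s,tip),proj(d,tip))
for c in("scene","side"):print(spotter.tip_of(c,"pole_tip"),spotter.tip_of(c,"eye"))
E
```

```text
t: 9.45
eef_pos: [0.497, 0.0809, 0.3254]
ee_rot: [2.255, 1.57, -2.611]
force: [0.7, -0.1, -1.9]
width: 0.0215
t 9.45 tcp [0.497  0.0809 0.3254] F [ 0.6667 -0.0662 -1.9157] M [ 0.0031 -0.1003  0.0024] yaw -8.76 down [-0.0003 -0.0002 -1.    ] w 0.0215
tip pred [0.585  0.0675 0.3299] [[297.5386 207.9098]] [[292.9205 202.5749]]
[{'at': [295.8, 204.9], 'conf': 0.79}] []
[{'at': [288.8, 205.0], 'conf': 0.56}] [{'at': [284.1, 212.2], 'conf': 0.63}]
```

View pics/e1.png

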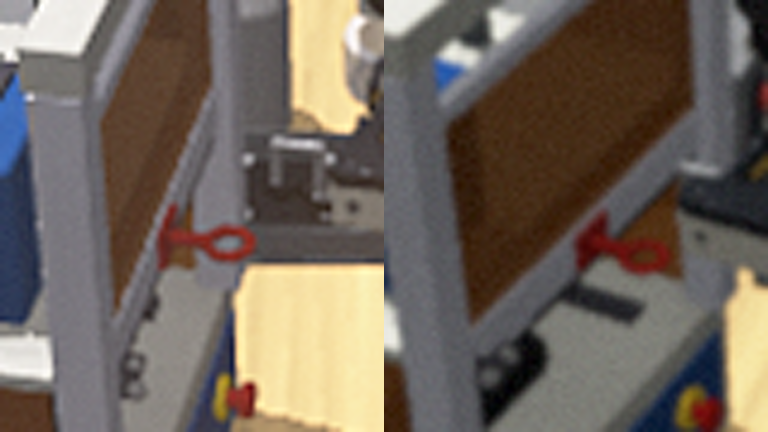

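```bash
python3 -m handwheel '{"gripper":[-1,-1,-1,-1],"travel":[[0.02,0.003,0],[0.04,0.006,-0.01],[0.06,0.006,-0.03],[0.06,0.006,-0.03]],"spin":[0,0,0,0]}'
python3 - <<'E'
from look import *
st,S,D,s,d=look("e2",(265,185,315,235),(260,180,310,230),7.8)
a=np.radians(-8.65);u=np.array([np.cos(a),np.sin(a),0])
tip=st["eef_pos"]+.089*u+[0,0,.0045];print("tip pred",tip,proj(s,tip),proj(d,tip))
for q in [(tip,'tip'),(tip+[0,0,.0295],'crook'),(tip+[0,0,.0295]-.026*u,'up'),(tip+[0,0,-.0045-.0255],'low')]: print(q[1],(proj(s,q[0])[0]-[265,185]+.5)*7.8,(proj(d,q[0])[0]-[260,180]+.5)*7.8+[390,0])
e=np.array([.6145,.0705,.288]);print((proj(s,e)[0]-[265,185]+.5)*7.8,(proj(d,e)[0]-[260,180]+.5)*7.8+[390,0])
E
```

```text
t: 10.15
eef_pos: [0.5277, 0.0849, 0.3078]
ee_rot: [2.103, 1.567, -2.761]
force: [0.3, -0.0, -2.3]
width: 0.0218
t 10.15 tcp [0.5277 0.0849 0.3078] F [ 0.2722 -0.0128 -2.2535] M [-0.0348 -0.044   0.0049] yaw -8.7 down [-0.0035 -0.0014 -1.    ] w 0.0218
tip pred [0.6157 0.0715 0.3123] [[286.8093 213.5286]] [[282.8857 206.3312]]
tip [174.0123 226.4228] [572.4088 209.283 ]
crook [171.3499 161.1734] [568.063  144.9611]
up [241.9278 168.8285] [629.016  163.1907]
low [176.6764 291.189 ] [576.7086 272.9172]
[179.5152 277.395 ] [579.7338 260.0215]
```

View pics/e2.png

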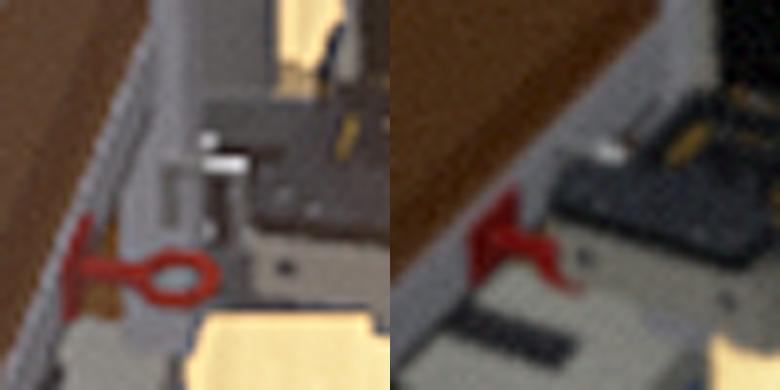

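The scene crop shows the tip end at (172,225) and the ring centre at (180,278). That puts the tip about 2 mm too far into the cell, so I correct it and lower in small steps.

```bash
python3 -m handwheel '{"gripper":[-1,-1,-1,-1,-1,-1],"travel":[[-0.004,-0.002,-0.01],[-0.004,-0.002,-0.02],[-0.004,-0.002,-0.03],[-0.004,-0.002,-0.038],[-0.004,-0.002,-0.044],[-0.004,-0.002,-0.044]],"spin":[0,0,0,0,0,0]}'
python3 -m handwheel '{"gripper":[-1,-1,-1,-1],"travel":[[0,0,-0.004],[0,0,-0.008],[0,0,-0.012],[0,0,-0.012]],"spin":[0,0,0,0]}'
python3 - <<'E'
from look import *
st,S,D,s,d=look("e3",(265,185,315,235),(260,180,310,230),7.8)
E
```

```text
t: 10.85
eef_pos: [0.5249, 0.0838, 0.2881]
ee_rot: [2.072, 1.57, -2.791]
force: [-0.4, -0.0, -2.3]
width: 0.0217
t: 11.25
eef_pos: [0.5249, 0.0839, 0.2822]
ee_rot: [1.933, 1.57, -2.931]
force: [0.3, 0.2, -1.6]
width: 0.0219
t 11.25 tcp [0.5249 0.0839 0.2822] F [ 0.2903  0.165  -1.5767] M [-0.0133 -0.0992 -0.0265] yaw -8.68 down [-0.0004 -0.0001 -1.    ] w 0.0219
```

View pics/e3.png

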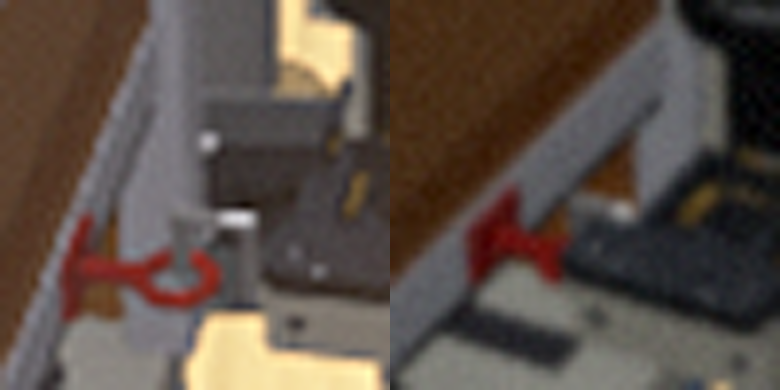

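The tip is in the hole at scene crop (184,272) with no contact force. I continue down to crook contact.

```bash
python3 -m handwheel '{"gripper":[-1,-1,-1,-1,-1,-1],"travel":[[0,0,-0.006],[0,0,-0.012],[0,0,-0.018],[0,0,-0.024],[0,0,-0.028],[0,0,-0.028]],"spin":[0,0,0,0,0,0]}'
python3 - <<'E'
from look import *
st,S,D,s,d=look("e4",(265,185,315,235),(260,180,310,230),7.8)
E
```

```text
t: 11.95
eef_pos: [0.5249, 0.0838, 0.2681]
ee_rot: [2.131, 1.57, -2.733]
force: [-0.8, 0.3, -2.0]
width: 0.0212
t 11.95 tcp [0.5249 0.0838 0.2681] F [-0.7981  0.3319 -2.0028] M [-0.0637 -0.0836 -0.0412] yaw -8.68 down [-0.0006 -0.0003 -1.    ] w 0.0212
```

View pics/e4.png

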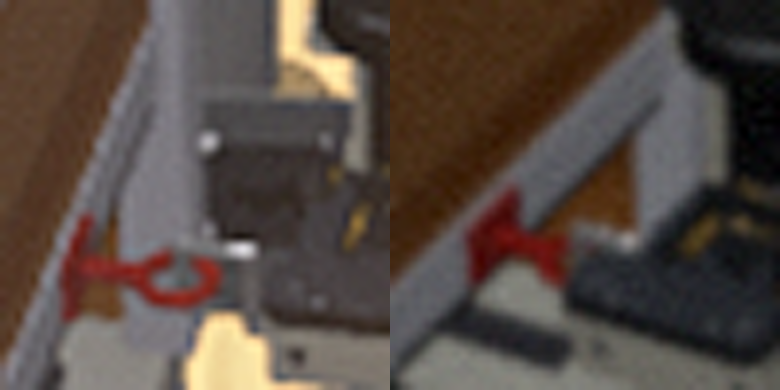

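```bash
python3 -m handwheel '{"gripper":[-1,-1,-1,-1,-1],"travel":[[0,0,-0.003],[0,0,-0.006],[0,0,-0.009],[0,0,-0.012],[0,0,-0.012]],"spin":[0,0,0,0,0]}'
python3 -m handwheel '{"gripper":[-1,-1,-1],"travel":[[0,0,-0.002],[0,0,-0.004],[0,0,-0.006]],"spin":[0,0,0]}'
```

```text
t: 12.55
eef_pos: [0.525, 0.0838, 0.2623]
ee_rot: [2.108, 1.57, -2.756]
force: [0.9, -0.6, -1.6]
width: 0.0216
t: 12.85
eef_pos: [0.5251, 0.0839, 0.2595]
ee_rot: [0.533, 1.571, 1.953]
force: [0.3, 0.0, -2.0]
width: 0.0218
```

```bash
python3 -m handwheel '{"gripper":[-1,-1,-1,-1,-1],"travel":[[0,0,-0.002],[0,0,-0.004],[0,0,-0.006],[0,0,-0.008],[0,0,-0.01]],"spin":[0,0,0,0,0]}'
python3 - <<'E'
from look import *
st,S,D,s,d=look("e5",(265,185,315,235),(260,180,310,230),7.8)
E
```

```text
t: 13.35
eef_pos: [0.5251, 0.0839, 0.2546]
ee_rot: [-1.171, 1.571, 0.248]
force: [0.1, 0.1, -1.3]
width: 0.0219
t 13.35 tcp [0.5251 0.0839 0.2546] F [ 0.0941  0.1466 -1.2935] M [-0.1249 -0.1285 -0.0263] yaw -8.67 down [ 0.0002  0.0001 -1.    ] w 0.0219
```

View pics/e5.png

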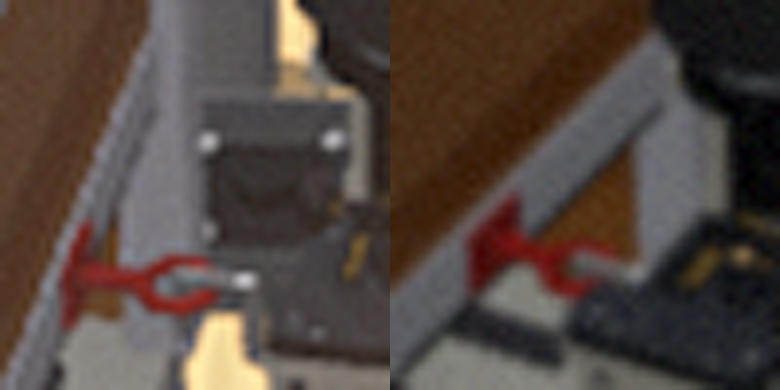

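The crook sits on the ring and the guard has started to follow. I draw down steadily at about 25 mm/s.

```bash
python3 -m handwheel '{"gripper":[-1,-1,-1,-1,-1,-1,-1,-1,-1,-1,-1,-1,-1,-1,-1],"travel":[[0,0,-0.003],[0,0,-0.007],[0,0,-0.012],[0,0,-0.017],[0,0,-0.022],[0,0,-0.027],[0,0,-0.032],[0,0,-0.037],[0,0,-0.042],[0,0,-0.047],[0,0,-0.052],[0,0,-0.057],[0,0,-0.061],[0,0,-0.064],[0,0,-0.066]],"spin":[0,0,0,0,0,0,0,0,0,0,0,0,0,0,0]}'
python3 - <<'E'
from look import *
st,S,D,s,d=look("e6",(240,180,320,260),(230,170,310,250),4.8)
E
```

```text
t: 14.95
eef_pos: [0.5251, 0.0839, 0.2214]
ee_rot: [2.233, 1.571, -2.63]
force: [-0.8, -0.1, -0.6]
width: 0.0216
t 14.95 tcp [0.5251 0.0839 0.2214] F [-0.7615 -0.1495 -0.6088] M [-0.0451 -0.2634  0.0076] yaw -8.67 down [-0. -0. -1.] w 0.0216
```

View pics/e6.png

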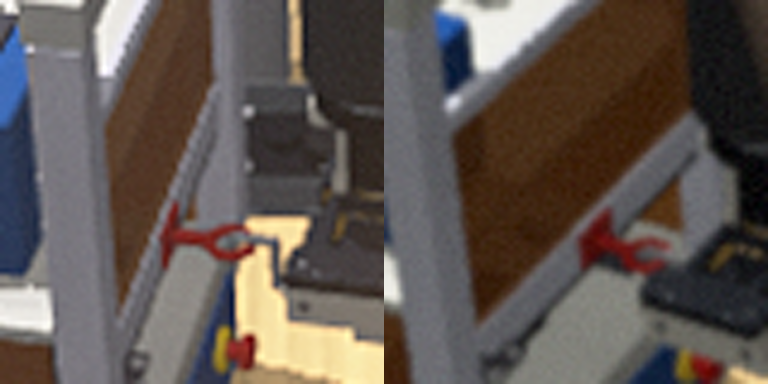

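```bash
python3 -m handwheel '{"gripper":[-1,-1,-1,-1,-1,-1,-1,-1,-1,-1,-1,-1,-1,-1,-1,-1,-1,-1,-1,-1],"travel":[[0,0,-0.003],[0,0,-0.007],[0,0,-0.012],[0,0,-0.017],[0,0,-0.022],[0,0,-0.027],[0,0,-0.032],[0,0,-0.037],[0,0,-0.042],[0,0,-0.047],[0,0,-0.052],[0,0,-0.057],[0,0,-0.062],[0,0,-0.067],[0,0,-0.072],[0,0,-0.077],[0,0,-0.082],[0,0,-0.086],[0,0,-0.089],[0,0,-0.09]],"spin":[0,0,0,0,0,0,0,0,0,0,0,0,0,0,0,0,0,0,0,0]}'
python3 - <<'E'
from look import *
st,S,D,s,d=look("e7",(240,190,320,270),(230,180,310,260),4.8)
print(spotter.tip_of("scene","eye"),spotter.tip_of("side","eye"))
E
```

```text
t: 17.05
eef_pos: [0.5251, 0.0839, 0.1764]
ee_rot: [1.969, 1.571, -2.894]
force: [-0.4, -0.5, -1.0]
width: 0.0216
t 17.05 tcp [0.5251 0.0839 0.1764] F [-0.3512 -0.5111 -1.0004] M [-0.0035 -0.3932 -0.0097] yaw -8.68 down [-0.0001 -0.     -1.    ] w 0.0216
[{'at': [284.4, 240.4], 'conf': 0.7}, {'at': [328.4, 256.3], 'conf': 0.7}] [{'at': [286.2, 233.5], 'conf': 0.82}]
```

View pics/e7.png

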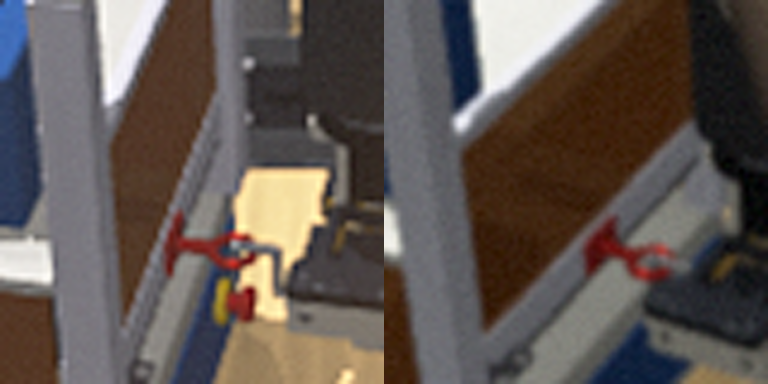

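```bash
python3 - <<'E'
from look import *
s=cam(viewer.grab_frame("scene"));d=cam(viewer.grab_frame("side"))
for z in (.19,.2,.205,.21,.215,.22): print(z,proj(s,[.6145,.0705,z]),proj(d,[.6145,.0705,z]))
E
```

```text
0.19 [[288.5777 245.9372]] [[285.5121 238.1205]]
0.2 [[288.4719 243.3898]] [[285.3466 235.6404]]
0.205 [[288.4187 242.1084]] [[285.2633 234.3922]]
0.21 [[288.3655 240.8218]] [[285.1796 233.1384]]
0.215 [[288.312  239.5301]] [[285.0956 231.8791]]
0.22 [[288.2585 238.2331]] [[285.0112 230.6141]]
```

Eye is now at z≈0.207 (sash ≈0.108), pull about 1–3 N. I go slower from here, checking the force in small chunks.

```bash
python3 -m handwheel '{"gripper":[-1,-1,-1,-1,-1,-1,-1,-1,-1,-1,-1],"travel":[[0,0,-0.002],[0,0,-0.005],[0,0,-0.008],[0,0,-0.011],[0,0,-0.014],[0,0,-0.017],[0,0,-0.02],[0,0,-0.023],[0,0,-0.026],[0,0,-0.029],[0,0,-0.03]],"spin":[0,0,0,0,0,0,0,0,0,0,0]}'
python3 -c "
from station import arm;s=arm.get_state();print(s['moment'],s['force'])"
python3 -m handwheel '{"gripper":[-1,-1,-1,-1,-1],"travel":[[0,0,-0.002],[0,0,-0.004],[0,0,-0.006],[0,0,-0.008],[0,0,-0.01]],"spin":[0,0,0,0,0]}'
python3 - <<'E'
from look import *
st,S,D,s,d=look("e8",(240,190,320,270),(230,180,310,260),4.8)
E
```

```text
t: 18.45
eef_pos: [0.5251, 0.0839, 0.1614]
ee_rot: [2.234, 1.571, -2.629]
force: [0.3, -0.5, -0.4]
width: 0.0214
[-0.05689282 -0.38173608  0.01459794] [ 0.26704174 -0.48902516 -0.39318705]
t: 18.95
eef_pos: [0.5251, 0.0839, 0.1565]
ee_rot: [-0.542, 1.571, 0.877]
force: [-0.5, -0.2, -0.1]
width: 0.0216
t 18.95 tcp [0.5251 0.0839 0.1565] F [-0.5282 -0.1934 -0.0914] M [-0.0651 -0.2984 -0.0075] yaw -8.67 down [ 0.  0. -1.] w 0.0216
```

View pics/e8.png

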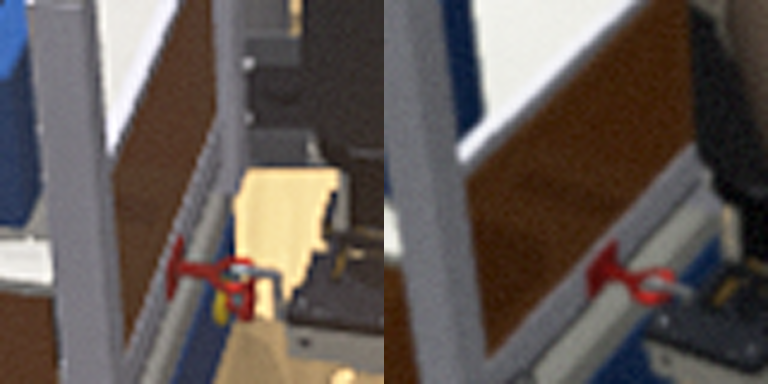

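```bash
python3 -m handwheel '{"gripper":[-1,-1,-1,-1,-1,-1],"travel":[[0,0,-0.002],[0,0,-0.004],[0,0,-0.006],[0,0,-0.008],[0,0,-0.01],[0,0,-0.012]],"spin":[0,0,0,0,0,0]}'
python3 -c "
from station import arm;s=arm.get_state();print(s['moment'],s['force'])"
python3 -m handwheel '{"gripper":[-1,-1,-1,-1],"travel":[[0,0,-0.002],[0,0,-0.004],[0,0,-0.006],[0,0,-0.008]],"spin":[0,0,0,0]}'
python3 -c "
from station import arm;s=arm.get_state();print(s['moment'],s['force'])"
```

```text
t: 19.65
eef_pos: [0.5254, 0.0839, 0.1511]
ee_rot: [-1.307, 1.57, 0.112]
force: [-1.1, -0.7, 5.5]
width: 0.0218
[-0.26136731  0.00095759 -0.07493379] [-1.12622722 -0.65858488  5.4980156 ]
t: 20.05
eef_pos: [0.5252, 0.0839, 0.1466]
ee_rot: [-1.1, 1.57, 0.32]
force: [0.2, 0.5, 2.3]
width: 0.0216
[-0.2026942  -0.44551271 -0.07219128] [0.21344366 0.50528509 2.25685402]
```

```bash
python3 - <<'E'
from look import *
st,S,D,s,d=look("e9",(240,190,320,270),(230,180,310,260),4.8)
E
```

```text
t 20.05 tcp [0.5252 0.0839 0.1466] F [0.2134 0.5053 2.2569] M [-0.2027 -0.4455 -0.0722] yaw -8.68 down [ 0.0003  0.0001 -1.    ] w 0.0216
```

View pics/e9.png

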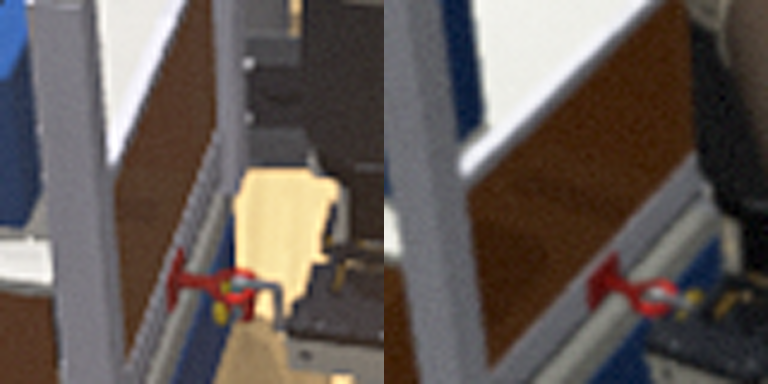

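```bash
python3 -m handwheel '{"gripper":[-1,-1,-1],"travel":[[0,0,-0.002],[0,0,-0.004],[0,0,-0.006]],"spin":[0,0,0]}'
python3 -c "
from station import arm;s=arm.get_state();print(s['moment'],s['force'])"
python3 -m handwheel '{"gripper":[-1,-1],"travel":[[0,0,-0.002],[0,0,-0.004]],"spin":[0,0]}'
python3 - <<'E'
from look import *
st,S,D,s,d=look("e10",(240,190,320,270),(230,180,310,260),4.8)
E
```

```text
t: 20.45
eef_pos: [0.5251, 0.0839, 0.1434]
ee_rot: [-3.037, 1.571, -1.618]
force: [0.6, -0.3, 1.8]
width: 0.0218
[-0.13461531 -0.68410236  0.00713792] [ 0.63380369 -0.25934032  1.82736457]
t: 20.65
eef_pos: [0.5251, 0.0839, 0.1414]
ee_rot: [-1.283, 1.571, 0.137]
force: [1.4, 0.3, 1.4]
width: 0.0216
t 20.65 tcp [0.5251 0.0839 0.1414] F [1.3908 0.3065 1.3694] M [-0.1434 -0.6324 -0.0069] yaw -8.68 down [ 0.  0. -1.] w 0.0216
```

View pics/e10.png

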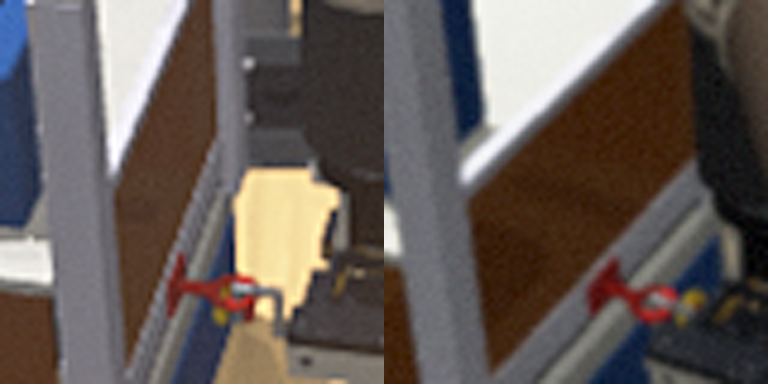

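```bash
for i in 1; do :; done; python3 -m handwheel '{"gripper":[-1,-1],"travel":[[0,0,-0.003],[0,0,-0.006]],"spin":[0,0]}'
python3 -c "
from station import arm;s=arm.get_state();print(s['moment'],s['force'])"
python3 -m handwheel '{"gripper":[-1,-1],"travel":[[0,0,-0.003],[0,0,-0.006]],"spin":[0,0]}'
python3 - <<'E'
from look import *
st,S,D,s,d=look("e11",(240,190,320,270),(230,180,310,260),4.8)
E
```

```text
t: 20.95
eef_pos: [0.5253, 0.0839, 0.1387]
ee_rot: [-1.284, 1.57, 0.135]
force: [-0.8, 0.1, 6.9]
width: 0.0218
[-0.30362725 -0.52098955 -0.03626168] [-0.79173247  0.13432629  6.86969998]
t: 21.15
eef_pos: [0.526, 0.084, 0.1364]
ee_rot: [-1.274, 1.569, 0.146]
force: [0.8, -1.6, 7.9]
width: 0.022
t 21.15 tcp [0.526  0.084  0.1364] F [ 0.8156 -1.6304  7.8605] M [-0.5528 -1.0638 -0.1106] yaw -8.65 down [ 0.002   0.0003 -1.    ] w 0.022
```

View pics/e11.png

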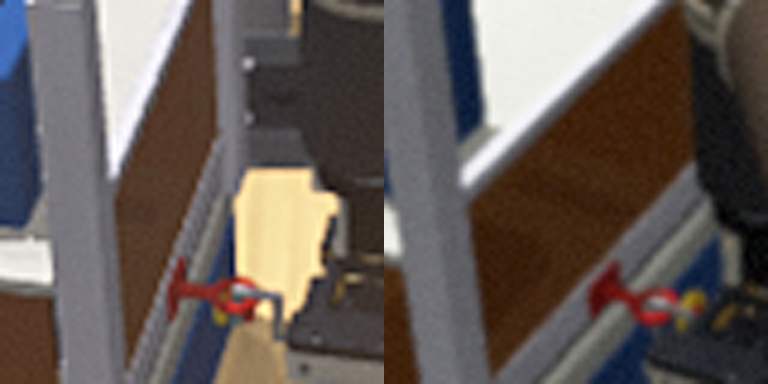

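Pull rose to about 10 N while the guard hardly moved, which suggests the stop. I ease off 1.5 mm and check.

```bash
python3 -m handwheel '{"gripper":[-1,-1,-1],"travel":[[0,0,0.002],[0,0,0.003],[0,0,0.003]],"spin":[0,0,0]}'
python3 - <<'E'
from look import *
st,S,D,s,d=look("e12",(240,190,320,270),(230,180,310,260),4.8)
c=lambda F,b,k:cv2.resize(F["pixels"][b[1]:b[3],b[0]:b[2]],None,fx=k,fy=k,interpolation=cv2.INTER_CUBIC)
cv2.imwrite("pics/il12.png",np.hstack([c(S,(255,235,300,305),8),c(D,(235,225,280,295),8)]))
cv2.imwrite("pics/s12.png",S["pixels"]);cv2.imwrite("pics/d12.png",D["pixels"])
for i in range(4): viewer.grab_frame("scene");q=arm.get_state();print(q["force"],q["moment"])
E
```

```text
t: 21.55
eef_pos: [0.5252, 0.084, 0.1371]
ee_rot: [-0.786, 1.571, 0.634]
force: [2.2, -0.3, 2.6]
width: 0.0216
t 21.55 tcp [0.5252 0.084  0.1371] F [ 2.2252 -0.2934  2.5626] M [-0.1203 -1.0524 -0.0127] yaw -8.67 down [ 0.0002  0.0002 -1.    ] w 0.0216
[ 2.045  -0.0415  1.1599] [-0.1122 -1.0771  0.056 ]
[ 1.7421 -0.2646  1.9813] [-0.0553 -1.0594  0.0591]
[ 1.3221 -0.4428  2.8711] [-0.0809 -1.079   0.0612]
[ 3.1696 -0.4315  0.964 ] [-0.066  -1.1239  0.0598]
```

View pics/e12.png

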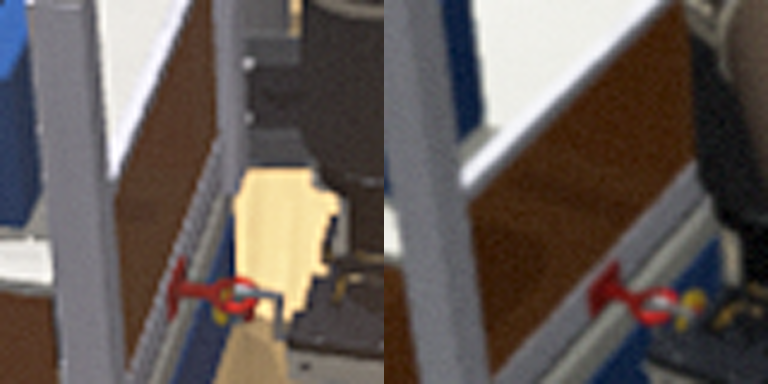

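View pics/il12.png

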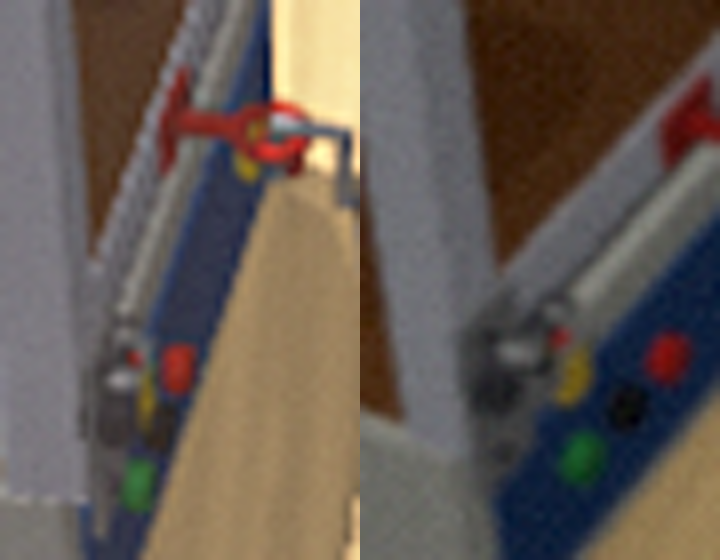

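```bash
python3 - <<'E'
import cv2,numpy as np
a=cv2.imread("pics/scene0.png");b=cv2.imread("pics/side0.png");a2=cv2.imread("pics/s12.png");b2=cv2.imread("pics/d12.png")
c=lambda F,b,k:cv2.resize(F[b[1]:b[3],b[0]:b[2]],None,fx=k,fy=k,interpolation=cv2.INTER_CUBIC)
B1=(258,260,288,300);B2=(245,250,275,290)
cv2.imwrite("pics/ilcmp.png",np.vstack([np.hstack([c(a,B1,9),c(b,B2,9)]),np.hstack([c(a2,B1,9),c(b2,B2,9)])])[:, :])
E
```

```text
(no output)
```

View pics/ilcmp.png

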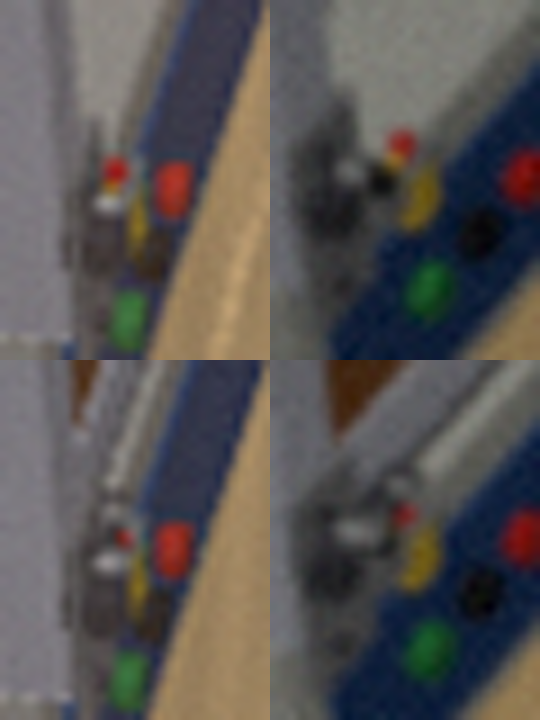

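The plunger is clearly pushed in: the red tip dropped about 0.9 px, and its brass stem, visible before, is now hidden. I make one slow gentle press to confirm a hard stop.

```bash
python3 -m handwheel '{"gripper":[-1,-1,-1],"travel":[[0,0,-0.001],[0,0,-0.002],[0,0,-0.002]],"spin":[0,0,0]}'
python3 - <<'E'
from look import *
st,S,D,s,d=look("e13",(240,190,320,270),(230,180,310,260),4.8)
cv2.imwrite("pics/s13.png",S["pixels"]);cv2.imwrite("pics/d13.png",D["pixels"])
f=[]
for n in ("s","d"):
    A=cv2.imread(f"pics/{n}12.png");B=cv2.imread(f"pics/{n}13.png")
    b=(270,240,286,262) if n=="s" else (270,230,286,252)
    t=A[b[1]:b[3],b[0]:b[2]]; g=lambda x:cv2.cvtColor(x,cv2.COLOR_BGR2GRAY).astype(np.float32)
    print(n,cv2.phaseCorrelate(g(t),g(B[b[1]:b[3],b[0]:b[2]])))
q=arm.get_state();print(q["force"],q["moment"])
E
```

```text
t: 22.15
eef_pos: [0.5254, 0.084, 0.1365]
ee_rot: [-1.256, 1.57, 0.164]
force: [0.7, -0.0, 5.8]
width: 0.0216
t 22.15 tcp [0.5254 0.084  0.1365] F [ 0.7099 -0.0146  5.7791] M [-0.1038 -0.9795  0.0294] yaw -8.66 down [ 0.0009  0.0001 -1.    ] w 0.0216
s ((-0.161299231322257, -0.012480973732754919), 1.0345623431106408)
d ((0.03968649173914507, -0.10805018535985234), 0.9916082813094059)
[ 0.4528 -0.5557  5.3241] [-0.1837 -1.0098 -0.0188]
```

1 mm more raised the force by about 3–4 N with zero rail motion, so the guard is on its stop. I unload and lift slowly, nudging 1.5 mm toward the cell to centre the pitched tip.

```bash
python3 -m handwheel '{"gripper":[-1,-1,-1,-1,-1,-1,-1],"travel":[[0,0,0.003],[0,0,0.006],[0.001,0,0.01],[0.002,0,0.014],[0.003,0,0.018],[0.003,0,0.022],[0.003,0,0.022]],"spin":[0,0,0,0,0,0,0]}'
python3 - <<'E'
from look import *
st,S,D,s,d=look("e14",(260,220,310,270),(255,210,305,260),7.8)
cv2.imwrite("pics/s14.png",S["pixels"]);cv2.imwrite("pics/d14.png",D["pixels"])
g=lambda x:cv2.cvtColor(x,cv2.COLOR_BGR2GRAY).astype(np.float32)
for n,b in (("s",(270,240,286,262)),("d",(270,230,286,252))):
    A=cv2.imread(f"pics/{n}12.png");B=cv2.imread(f"pics/{n}14.png")
    print(n,cv2.phaseCorrelate(g(A[b[1]:b[3],b[0]:b[2]]),g(B[b[1]:b[3],b[0]:b[2]])))
E
```

```text
t: 22.95
eef_pos: [0.5267, 0.0839, 0.1473]
ee_rot: [-1.011, 1.571, 0.408]
force: [0.3, 0.7, -2.2]
width: 0.0219
t 22.95 tcp [0.5267 0.0839 0.1473] F [ 0.3491  0.7346 -2.1836] M [-0.0328 -0.1304 -0.0234] yaw -8.68 down [ 0.0003  0.0001 -1.    ] w 0.0219
s ((0.06918941847309767, 0.13662047446136505), 1.0311248979220788)
d ((-0.2220733943815194, -0.015213396993457806), 0.9865297341408829)
```

View pics/e14.png

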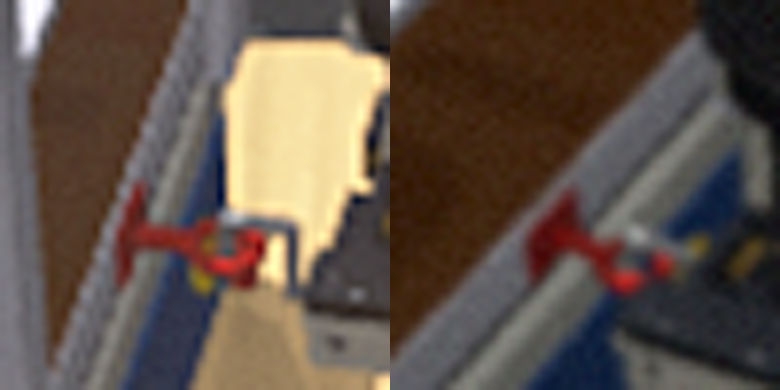

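```bash
python3 -m handwheel '{"gripper":[-1,-1,-1,-1,-1],"travel":[[0,0,0.006],[0,0,0.012],[0,0,0.018],[0,0,0.024],[0,0,0.024]],"spin":[0,0,0,0,0]}'
python3 -m handwheel '{"gripper":[-1,-1,-1,-1,-1,-1,-1],"travel":[[0,0,0.008],[0,0,0.016],[0,0,0.026],[0,0,0.04],[0,0,0.06],[0,0,0.08],[0,0,0.08]],"spin":[0,0,0,0,0,0,0]}'
python3 - <<'E'
from look import *
st,S,D,s,d=look("e15",(255,200,315,270),(250,190,310,260),6.5)
cv2.imwrite("pics/s15.png",S["pixels"]);cv2.imwrite("pics/d15.png",D["pixels"])
g=lambda x:cv2.cvtColor(x,cv2.COLOR_BGR2GRAY).astype(np.float32)
for n,b in (("s",(270,240,286,262)),("d",(270,230,286,252))):
    A=cv2.imread(f"pics/{n}12.png");B=cv2.imread(f"pics/{n}15.png")
    print(n,cv2.phaseCorrelate(g(A[b[1]:b[3],b[0]:b[2]]),g(B[b[1]:b[3],b[0]:b[2]])))
E
```

```text
t: 23.55
eef_pos: [0.5269, 0.084, 0.1597]
ee_rot: [-0.99, 1.57, 0.429]
force: [-0.4, -0.7, -2.2]
width: 0.0216
t: 24.25
eef_pos: [0.5276, 0.0842, 0.2011]
ee_rot: [-1.051, 1.568, 0.368]
force: [-0.8, -0.3, -2.4]
width: 0.0216
t 24.25 tcp [0.5276 0.0842 0.2011] F [-0.7517 -0.3432 -2.394 ] M [-0.0518 -0.14   -0.049 ] yaw -8.66 down [ 0.003   0.0011 -1.    ] w 0.0216
s ((0.08858086953748057, -0.07377590945940149), 1.002913926417629)
d ((-0.07587292285672476, 0.15192491040733103), 0.7616679867108663)
```

View pics/e15.png

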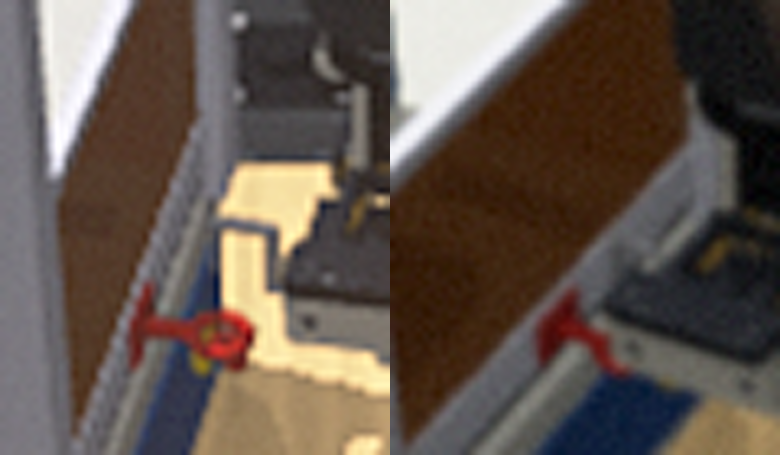

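The hook is clear of the ring and the guard is unmoved within about 0.1 px. I carry it back over the rest.

```bash
python3 -m handwheel '{"gripper":[-1,-1,-1,-1,-1,-1,-1,-1,-1,-1,-1,-1,-1,-1],"travel":[[-0.04,0,0.04],[-0.08,0,0.08],[-0.1,0.04,0.13],[-0.1,0.1,0.17],[-0.1,0.17,0.2],[-0.1,0.24,0.2],[-0.1,0.31,0.2],[-0.09,0.38,0.2],[-0.06,0.44,0.2],[-0.02,0.48,0.2],[0.02,0.495,0.2],[0.05,0.495,0.2],[0.054,0.495,0.2],[0.054,0.495,0.2]],"spin":[0,0,0.01,0.02,0.03,0.04,0.05,0.05,0.05,0.05,0.05,0.05,0.05,0.05]}'
python3 - <<'E'
from look import *
st,S,D,s,d=look("r1",(250,240,400,340),(220,220,370,320),2.6)
W=viewer.grab_frame("wrist");cv2.imwrite("pics/w2.png",W["pixels"]);np.save("w2.npy",W,allow_pickle=True)
a=np.radians(-6.4);u=np.array([np.cos(a),np.sin(a),0])
g=st["eef_pos"]-.031*u
c=lambda F,b,k:cv2.resize(F["pixels"][b[1]:b[3],b[0]:b[2]],None,fx=k,fy=k,interpolation=cv2.INTER_CUBIC)
sb=(250,230,400,320)
cv2.imwrite("pics/r1s.png",c(S,sb,5)); cv2.imwrite("pics/r1d.png",c(D,(220,220,370,320),5))
for n,p in [("butt top",g-.19*u+[0,0,.015]),("butt bot",g-.19*u-[0,0,.015]),("tip",g+.12*u+[0,0,.0045]),("crook",g+.12*u+[0,0,.034]),("up",g+.094*u+[0,0,.034])]:
    print(n,(proj(s,p)[0]-[250,230]+.5)*5,(proj(d,p)[0]-[220,220]+.5)*5, proj(cam(W),p))
E
```

```text
t: 25.75
eef_pos: [0.5536, 0.3305, 0.2984]
ee_rot: [2.345, 1.569, -2.481]
force: [-0.5, -0.5, -2.2]
width: 0.0218
t 25.75 tcp [0.5536 0.3305 0.2984] F [-0.5466 -0.5295 -2.1788] M [-0.0755 -0.0461  0.0264] yaw -6.5 down [-0.0011 -0.0009 -1.    ] w 0.0218
butt top [723.1978 280.4212] [651.4586 382.0351] [[ 318.0864 -289.2745]]
butt bot [717.3074 323.4013] [649.1761 425.2122] [[ 318.2809 -243.4054]]
tip [100.2001 234.9675] [ 91.0498 212.0587] [[319.0415 467.2673]]
crook [ 96.8817 191.8264] [ 84.2943 169.3927] [[318.9719 524.9453]]
up [148.6059 196.9275] [128.252  183.6582] [[318.9004 482.8213]]
```

View pics/r1s.png

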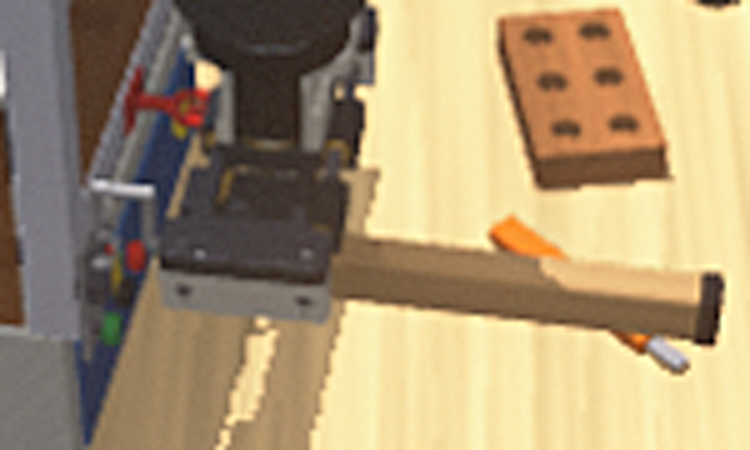

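View pics/r1d.png

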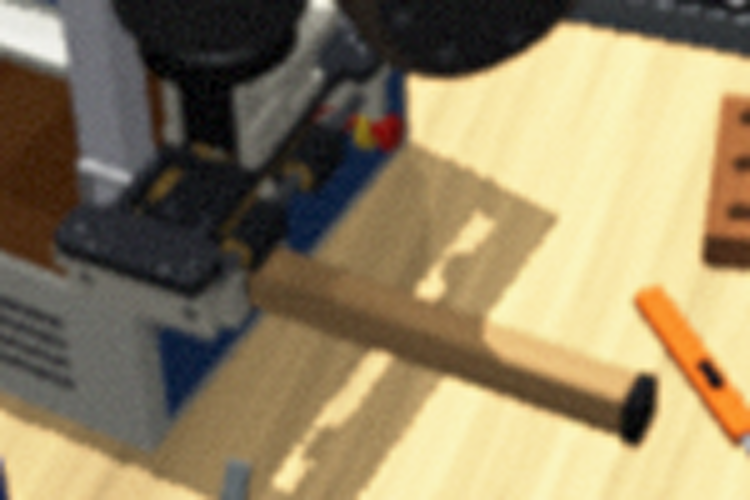

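View pics/w2.png

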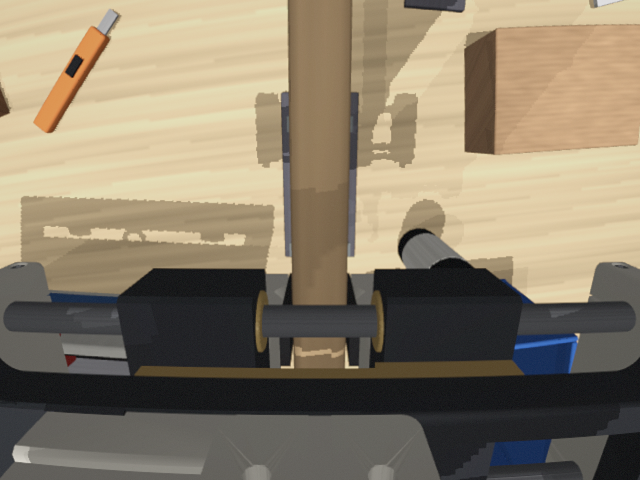

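```bash
python3 - <<'E'
from look import *
s=cam(viewer.grab_frame("scene"));d=cam(viewer.grab_frame("side"))
a=np.radians(-6.5);u=np.array([np.cos(a),np.sin(a),0]);v=np.array([-u[1],u[0],0]);z=np.array([0,0,1])
tcp=np.array([.5538,.331,.2995])
for th in (0,1,2,3,4):
    t=np.radians(th);uu=u*np.cos(t)+z*np.sin(t);zz=-u*np.sin(t)+z*np.cos(t);g=tcp-.031*uu
    o=[]
    for x,y,h in [(-.19,.011,-.015),(-.19,.011,.015),(.12,0,.034),(.094,0,.034)]:
        p=g+x*uu+y*v+h*zz
        o.append(np.r_[(proj(s,p)[0]-[250,230]+.5)*5,(proj(d,p)[0]-[220,220]+.5)*5].round(0))
    print(th,*o)
E
```

```text
0 [716. 339. 640. 441.] [722. 296. 642. 397.] [ 96. 191.  83. 168.] [148. 196. 127. 182.]
1 [715. 344. 639. 446.] [722. 302. 642. 403.] [ 97. 188.  84. 166.] [149. 194. 128. 181.]
2 [714. 350. 638. 451.] [722. 307. 642. 409.] [ 98. 186.  85. 164.] [150. 193. 129. 180.]
3 [712. 355. 637. 456.] [721. 313. 642. 415.] [100. 184.  85. 162.] [151. 191. 130. 179.]
4 [710. 360. 635. 461.] [720. 318. 642. 420.] [101. 182.  86. 160.] [153. 190. 131. 177.]
```

The pole is only about 0.7° pitched and has not slipped along the grip. In the wrist view it is centred over the rest (pole mid col 320, rest mid col 320). I lower it.

```bash
python3 -m handwheel '{"gripper":[-1,-1,-1,-1,-1,-1,-1,-1],"travel":[[0,0,-0.05],[0,0,-0.13],[0,0,-0.21],[0,0,-0.28],[0,0,-0.33],[0,0,-0.36],[0,0,-0.38],[0,0,-0.38]],"spin":[0,0,0,0,0,0,0,0]}'
python3 -m handwheel '{"gripper":[-1,-1,-1,-1,-1,-1],"travel":[[0,0,-0.015],[0,0,-0.03],[0,0,-0.045],[0,0,-0.055],[0,0,-0.062],[0,0,-0.062]],"spin":[0,0,0,0,0,0]}'
python3 - <<'E'
from look import *
st,S,D,s,d=look("r2",(250,290,400,390),(220,290,370,390),2.6)
E
```

```text
t: 26.8
eef_pos: [0.553, 0.331, 0.1081]
ee_rot: [2.418, 1.569, -2.406]
force: [0.2, -0.6, -1.9]
width: 0.0217
t: 27.4
eef_pos: [0.5535, 0.3313, 0.078]
ee_rot: [2.557, 1.57, -2.268]
force: [-2.2, 0.3, 0.1]
width: 0.022
t 27.4 tcp [0.5535 0.3313 0.078 ] F [-2.2202  0.3351  0.0996] M [-0.1591  0.5378  0.0087] yaw -6.42 down [-0.0004 -0.0004 -1.    ] w 0.022
```

View pics/r2.png

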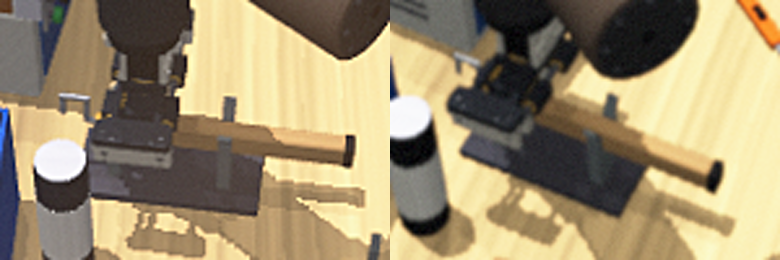

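The rear fork has taken contact (about 2 N). I ease down 1.5 mm, open, then rise.

```bash
python3 -m handwheel '{"gripper":[-1,-1,-0.4,-0.2,0,0.2,0.2,0.2],"travel":[[0,0,-0.002],[0,0,-0.003],[0,0,-0.003],[0,0,-0.003],[0,0,-0.003],[0,0,-0.003],[0,0,-0.003],[0,0,-0.003]],"spin":[0,0,0,0,0,0,0,0]}'
python3 -m handwheel '{"gripper":[0.2,0.2,0.2,0.2,0.2,0.2,0.2,0.2,0.2,0.2],"travel":[[0,0,0.02],[0,0,0.05],[0,0,0.09],[0,0,0.14],[0,0,0.21],[0,0,0.28],[-0.04,0,0.35],[-0.12,0,0.42],[-0.2,0,0.45],[-0.2,0,0.45]],"spin":[0,0,0,0,0,0,0,0,0,0]}'
python3 - <<'E'
from look import *
st,S,D,s,d=look("r3",(250,290,400,390),(220,290,370,390),2.6)
W=viewer.grab_frame("wrist");cv2.imwrite("pics/w3.png",W["pixels"]);np.save("w3.npy",W,allow_pickle=True)
cv2.imwrite("pics/s16.png",S["pixels"]);cv2.imwrite("pics/d16.png",D["pixels"])
c=lambda F,b,k:cv2.resize(F[b[1]:b[3],b[0]:b[2]],None,fx=k,fy=k,interpolation=cv2.INTER_CUBIC)
im=W["pixels"][90:370,270:390]; cv2.imwrite("pics/w3c.png",cv2.rotate(cv2.resize(im,None,fx=2.8,fy=2.8,interpolation=cv2.INTER_CUBIC),cv2.ROTATE_90_COUNTERCLOCKWISE))
B1=(258,230,298,300);B2=(245,220,285,290)
a2=cv2.imread("pics/s13.png");b2=cv2.imread("pics/d13.png")
cv2.imwrite("pics/ilend.png",np.hstack([c(a2,B1,5),c(S["pixels"],B1,5),c(b2,B2,5),c(D["pixels"],B2,5)]))
g=lambda x:cv2.cvtColor(x,cv2.COLOR_BGR2GRAY).astype(np.float32)
for n,b in (("s",(270,240,286,262)),("d",(270,230,286,252))):
    A=cv2.imread(f"pics/{n}12.png");B=cv2.imread(f"pics/{n}16.png")
    print(n,cv2.phaseCorrelate(g(A[b[1]:b[3],b[0]:b[2]]),g(B[b[1]:b[3],b[0]:b[2]])))
E
```

```text
t: 28.3
eef_pos: [0.5536, 0.3314, 0.0765]
ee_rot: [2.736, 1.571, -2.088]
force: [-0.0, -0.2, 1.2]
width: 0.0522
t: 29.3
eef_pos: [0.4513, 0.3318, 0.3068]
ee_rot: [-0.495, 1.563, 0.966]
force: [0.1, -0.3, -0.2]
width: 0.0525
t 29.3 tcp [0.4513 0.3318 0.3068] F [ 0.0649 -0.2604 -0.1544] M [ 0.0132 -0.1055  0.0035] yaw -6.3 down [ 0.0042  0.0061 -1.    ] w 0.0525
s ((0.05858366242607094, -0.008544276748011725), 1.042629811912775)
d ((-0.18367689080083416, 0.199919962681804), 0.9498551860451698)
```

View pics/r3.png

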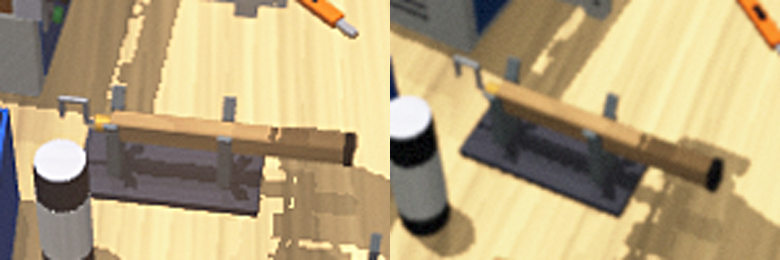

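View pics/w3c.png

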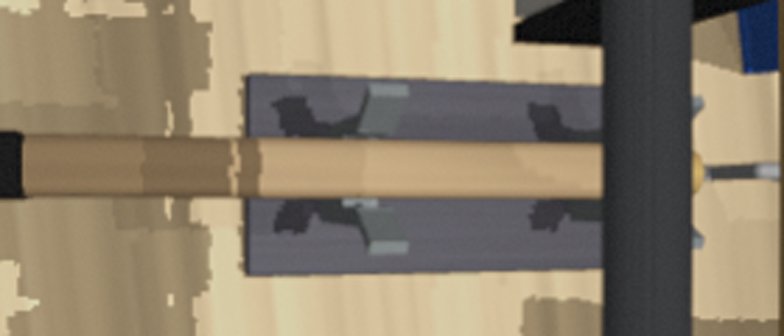

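View pics/ilend.png

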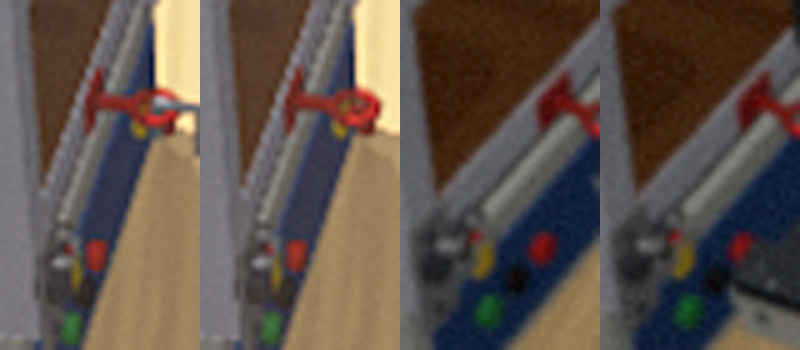

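View pics/s16.png

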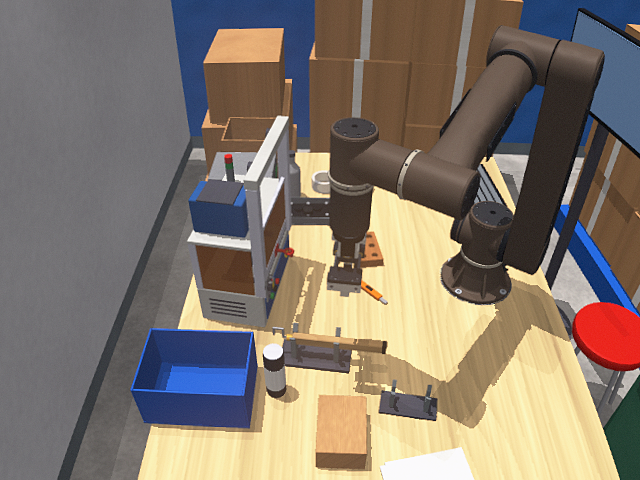

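The final pictures show the pull-hook in both forks (scene 285–385, 345) with the same heading. The guard is unchanged since it was pressed home, the plunger is still pushed in, and the bystanders are in place. I hand in.

```bash
python3 -c "
from station import arm
print(arm.get_state()['t'],arm.get_state()['force']);print(arm.job_done())"
```

```text
29.45 [ 0.22329982 -0.07147372 -0.39416728]
the job is handed in; nothing more can be done
None
```

The guard is home on its stop and the pull-hook is back in both forks of its rest, the same way round. I handed the job in at 29.5 s.

- **Drawing the guard down:** I took the hook from the larger rest, dropped it into the red eye and drew the guard from about 0.027 to about 0.145. It passed the catch at about 7.6 N of pull. The highest pull I read was about 10 N, at the stop. I read force only at the end of each move, so a short peak in between could have been missed.
- **Guard home:** Pressing 1 mm further raised the force by 3–4 N and the rail did not move. The interlock plunger's red tip had dropped by roughly 3.5 mm and its stem was hidden, so the switch should be made. I judged that from about 0.9 pixels of movement and could not read the switch directly.
- **After unhooking:** The force went back to the pole's own weight. The rail stayed put in the pictures to within about 0.3 pixels, roughly 1 mm.
- **Pole in the rest:** It was set about 5 mm behind the exact seat, closer than the 12 mm or so where it started.
- **Rest of the bench:** I saw nothing else disturbed, though the arm hid part of the right side of the bench in the last picture. The robot touched nothing at the end.

Early estimates of the eye's position from the two cameras differed by up to about 4 mm. I settled this by watching the tip and the ring together as I lowered the hook.

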